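Check feeding syringes and start the dryer

TASK

Push every feeding syringe's plunger in as far as it will go, against the upright stop for example: lay the syringes whose plunger slides fully home in the dryer's basket, and those whose plunger sticks part-way in the red reject tub, plunger left pushed in. Only when all are sorted, turn the dryer's dial until its pointer stands at the orange mark. Leave the other things on the table where they are.

Things in the scene. Friction and masses are not known exactly. Their poses are not given: they have to be found in the camera images.
- mid_A (a point): feeding syringe, one of up to five look-alikes (absent: None), about 80 g. Point: centre of its pale barrel (29 mm across, 120 mm long), 14.5 mm above what it lies on; x along it to the thumb plate, z up. At the +x end of the barrel a flange 3 x 50 (y) x 29 mm stops it rolling; at -x a nozzle, 12 mm across, 18 mm long. Starts on a 3 mm cloth, x within 0.25 rad of world x, thumb plate away from the robot
- mid_B (a point): feeding syringe, one of up to five look-alikes (absent: None), about 80 g. Point: centre of its pale barrel (29 mm across, 120 mm long), 14.5 mm above what it lies on; x along it to the thumb plate, z up. At the +x end of the barrel a flange 3 x 50 (y) x 29 mm stops it rolling; at -x a nozzle, 12 mm across, 18 mm long. Starts on a 3 mm cloth, x within 0.25 rad of world x, thumb plate away from the robot
- mid_C (a point): feeding syringe, one of up to five look-alikes (absent: None), about 80 g. Point: centre of its pale barrel (29 mm across, 120 mm long), 14.5 mm above what it lies on; x along it to the thumb plate, z up. At the +x end of the barrel a flange 3 x 50 (y) x 29 mm stops it rolling; at -x a nozzle, 12 mm across, 18 mm long. Starts on a 3 mm cloth, x within 0.25 rad of world x, thumb plate away from the robot
- mid_D (a point): feeding syringe, one of up to five look-alikes (absent: None), about 80 g. Point: centre of its pale barrel (29 mm across, 120 mm long), 14.5 mm above what it lies on; x along it to the thumb plate, z up. At the +x end of the barrel a flange 3 x 50 (y) x 29 mm stops it rolling; at -x a nozzle, 12 mm across, 18 mm long. Starts on a 3 mm cloth, x within 0.25 rad of world x, thumb plate away from the robot
- mid_E (a point): feeding syringe, one of up to five look-alikes (absent: None), about 80 g. Point: centre of its pale barrel (29 mm across, 120 mm long), 14.5 mm above what it lies on; x along it to the thumb plate, z up. At the +x end of the barrel a flange 3 x 50 (y) x 29 mm stops it rolling; at -x a nozzle, 12 mm across, 18 mm long. Starts on a 3 mm cloth, x within 0.25 rad of world x, thumb plate away from the robot
- plunger_A (a joint): travel in m of the purple plunger of mid_A: 0 drawn out (outer face of its 28 mm thumb plate 110 mm from mid_A along x), 0.040 fully home (70 mm). Starts at 0 to 0.005; rubs with about 4 N, no spring, stays where left. In some syringes it jams for good part-way, between 0.010 and 0.028: no force moves it on. Jammed ones look like the others
- plunger_B (a joint): travel in m of the purple plunger of mid_B: 0 drawn out (outer face of its 28 mm thumb plate 110 mm from mid_B along x), 0.040 fully home (70 mm). Starts at 0 to 0.005; rubs with about 4 N, no spring, stays where left. In some syringes it jams for good part-way, between 0.010 and 0.028: no force moves it on. Jammed ones look like the others
- plunger_C (a joint): travel in m of the purple plunger of mid_C: 0 drawn out (outer face of its 28 mm thumb plate 110 mm from mid_C along x), 0.040 fully home (70 mm). Starts at 0 to 0.005; rubs with about 4 N, no spring, stays where left. In some syringes it jams for good part-way, between 0.010 and 0.028: no force moves it on. Jammed ones look like the others
- plunger_D (a joint): travel in m of the purple plunger of mid_D: 0 drawn out (outer face of its 28 mm thumb plate 110 mm from mid_D along x), 0.040 fully home (70 mm). Starts at 0 to 0.005; rubs with about 4 N, no spring, stays where left. In some syringes it jams for good part-way, between 0.010 and 0.028: no force moves it on. Jammed ones look like the others
- plunger_E (a joint): travel in m of the purple plunger of mid_E: 0 drawn out (outer face of its 28 mm thumb plate 110 mm from mid_E along x), 0.040 fully home (70 mm). Starts at 0 to 0.005; rubs with about 4 N, no spring, stays where left. In some syringes it jams for good part-way, between 0.010 and 0.028: no force moves it on. Jammed ones look like the others
- stop_face (a point): upright wooden stop fixed to the table, to press plungers against: centre of its black rubber face, 110 mm wide (y), 90 mm high, 100 mm above the table; the face looks along -x of this frame (to the robot, within 0.15 rad). The stop is 150 mm high
- basket_in (a point): the dryer's open pale basket, fixed: this point is the centre of its inner floor (13 mm above the table); inside 230 mm (x) by 240 mm (y), walls 5 mm thick, rim 37 mm above this floor. Its frame's x points away from the robot, within 0.12 rad of world x; the dial deck, 62 mm above the table, begins 124 mm beyond this point in x
- tub_in (a point): the red reject tub, fixed: this point is the centre of its inner floor (5 mm above the table); inside 225 mm (x) by 150 mm (y), walls 5 mm thick, rim 40 mm above this floor; x within 0.12 rad of world x
- dial_grip (a point): the dryer's black timer dial, on a vertical axis: point on the axis inside its grip bar, 90 mm above the table; the bar's top is 14 mm above this point, the deck 28 mm below. Bar: 56 mm long (x of this frame, pointing direction), 14 mm thick (y), 30 mm high; a white line on its top marks the pointing end. Under the bar a disc of 52 mm diameter, 8 mm high
- dial_tip (a point): point 40 mm from the dial's axis in the direction the dial points (12 mm beyond the bar's white-marked end, in the air)
- dial (a joint): angle of the dial in rad; grows clockwise seen from above (dial z up), 0 to 2.6; light friction (0.05 N m), stays where it is left
- mark (a point): the orange mark on the grey scale ring round the dial, 40 mm from the dial's axis; it lies 0.8 to 1.4 rad clockwise of the dial's zero, and the dial starts at 0 to 0.25
- mug: blue mug, bystander, 80 mm across, 95 mm high, origin at its underside
- tumbler: green glass, bystander, 72 mm across, 110 mm high, origin at its underside
- pumpkin: small orange ornamental pumpkin, bystander, 84 mm across, 70 mm high, origin at its underside
- jam_jar: amber jar with black lid, bystander, 76 mm across, 100 mm high, origin at its underside
There are look-alikes about, which are no part of the job. What is shaped like the part that bears mid_C but brown is not meant.

How it is judged:
By the outcome, as a careful person would: the job done as asked, in the order asked, and still so for the second after the job is handed in, with the robot touching nothing.
Of syringe_A, syringe_C, syringe_D, syringe_E only 3 to 4 are there at a start; the rules pass over those that are not, and their reading is None.
At some moment in a run one of syringe_A, syringe_B, syringe_C, syringe_D, syringe_E may be knocked a few centimetres aside while the robot is not near it.
Once in a run the grip may slacken for a moment while it holds something.
It also fails if it takes over 210 s, if anything falls off the work surface, if the arm or the gripper's body presses on something with over 40 N, if the wrist force passes 120 N, or if a joint passes its speed limit or range.

ROBOT

A 7-joint arm with a two-finger parallel gripper is mounted at the origin on the work surface. World frame = base frame: x ahead of the robot, y to its left, z up, the work surface at z = 0. Lengths are in m, angles in rad, forces in N, time in s.
With the tool pointing down it reaches from about 0.35 to 0.9 m from the base axis. Payload 7.2 kg.
Tool frame: the origin (TCP) lies midway between the tips of the shut fingers; the grasp point (between the pads) lies 19 mm behind it; x points along the fingers, y is the direction in which the jaws open and shut, and the axes are right-handed (so a half turn about x gives the same grasp; the last joint's range is limited). The gripper opens to 88 mm and grips with 3 to 60 N. Pads are 20 mm wide; open, the fingers measure 115 mm over their backs; the gripper's body (75 mm by 178 mm) begins 61 mm behind the grasp point.
Start: joints at [-1.207, 0.411, -0.013, 1.596, 0.006, 1.134, -0.082], TCP at [0.262, 0.568, 0.198] pointing down, gripper open.
Joint ranges: [-2.95, 2.95], [-0.29, 1.99], [-1.47, 1.44], [0.14, 2.54], [-1.03, 4.17], [0.13, 1.85], [-2.86, 2.86]. Speed limits (rad/s): [2.39, 2.39, 3.01, 3.01, 3.14, 3.14, 3.14].

INTERFACE

Orientations are given as a unit quaternion [w, x, y, z].
In Python, from bench import r, optics gives the robot as it stands. The module is installed in compiled form; this text tells all that it offers.
- The arm moves only by the tool drive_tool, never from a script. Its argument "plan" is a list of rows, each a list of 3 entries, a list of its own where there are three numbers: the closure, from 0 (fully open) to 1 (shut), then the shift along the tool's x, y, z scaled (see below), then the turn about the tool's x scaled (see below). A call has 1 to 10 rows; each row shifts and turns the commanded pose from where the row before left it, along the tool's axes as they then stand; what a row does not reach is not made up. The controller multiplies each number of a shift by 0.04 m and each number of a turn by 0.12 rad. A row lasts 1/12 s, in which the tool goes at most 41.7 mm and 7.16 degrees, less where a joint would pass 70% of its speed; a pose out of reach is approached as far as the arm can. A call with a number of a shift or a turn outside -1 to 1 is refused whole. A call with a gripper value outside its range is refused whole. The fingers move at their own pace and stop on an object; "newtons" is the grip in N (left out, the last holds). Time passes only in rows, so rows that do not move let the fingers close. It gives the time, the measured TCP pose, the force and the opening at its end, in the units of the state.
- r.observe(): the state, without advancing time (a new reading comes with each control period).
- optics.camera(name): name is "scene" or "top" or "wrist"; returns the picture (480x640x3 uint8, blue, green, red); there is no depth.
- optics.camera_info(name): a dict with "fx", "fy", "cx", "cy" (pixels), "extrinsics" (4x4, takes a point from camera to world coordinates); the wrist camera has in their place "tool_from_camera" (4x4, takes a point from camera to tool coordinates, whose origin is the TCP and whose axes are the tool frame's). Camera axes: x right, y down, z forward; pixel columns grow to the right and rows downward; lengths in m; the calibration is good to about 2 mm. A picture is of the moment at which its call begins: read the wrist's pose just before it. camera_info takes no time and is no camera call.
- r.finish_job(): hands the job in, once; it reports no verdict.
The state is a dict: "t": time; "q": joint angles; "joint_vel": joint speeds; "joint_efforts": joint torques, N m; "position": TCP position; "eef_rot": TCP orientation; "wrist_force": force on the tool from outside, world axes, zero at the start; "wrist_torque": the same for the moment, N m; "gripper_width": finger opening in m.
Only numpy, scipy, OpenCV 4.12 (cv2) and the standard library are available. Lean on these libraries where they do the work, as an engineer would, in place of code of your own. Each camera call takes 0.05 s, during which the arm holds its last target. There are 200 camera calls.

## Working session

There is one attempt and no reset: what is moved stays moved. The work goes in short steps, Python scripts to look and compute and a tool call to move; the robot and the scene stay as the last step left them, time stands still between calls to the robot, and variables do not carry over. Pictures are saved under pics/ and viewed, about 12 in all and at most 16, crops included, and the job is handed in when it is done.

Besides the shell and the picture viewer there is one more tool, called after ">>>" by a JSON object that holds its "op" and its "data", one argument or row to a line. drive_tool: Moves the arm, as the interface text tells. Its arguments: {"type":"object","properties":{"plan":{"type":"array","items":{"type":"array"}},"newtons":{"type":"number"}},"required":["plan"]}

```bash
mkdir -p pics; ls; python3 - <<'E'
from bench import r, optics
import cv2,numpy as np
s=r.observe(); print(s)
for n in ["scene","top","wrist"]:
    i=optics.camera_info(n); print(n,{k:np.round(v,4).tolist() if not isinstance(v,(str,type(None))) else v for k,v in i.items()})
for n in ["scene","top"]:
    cv2.imwrite(f"pics/{n}0.png",optics.camera(n))
E
```

```text
pics
{'t': 0.0, 'q': array([-1.20720074,  0.41191107, -0.01272678,  1.59701761,  0.00557378,
        1.13429478, -0.08221059]), 'joint_vel': array([-5.07393183e-04,  1.09534761e-03,  2.10043428e-03,  2.95592204e-05,
       -1.39384738e-03, -8.41568868e-04,  1.28767039e-03]), 'joint_efforts': array([-1.23676466e-03, -5.87937748e+01,  6.41910285e-01, -2.91079402e+01,
       -5.36114385e-02,  1.78478204e-02,  1.26572781e-04]), 'position': array([0.26136386, 0.5671379 , 0.19691289]), 'eef_rot': array([ 0.69060002,  0.15091724,  0.69078384, -0.15203052]), 'wrist_force': array([-0.05372893, -0.15297048, -0.24242185]), 'wrist_torque': array([ 0.04148698, -0.04920383,  0.01896419]), 'gripper_width': 0.08770127243357337}
scene {'fx': 544.3603, 'fy': 544.3603, 'cx': 305.9976, 'cy': 233.347, 'extrinsics': [[0.5519, 0.5539, -0.6234, 1.3798], [0.8338, -0.3801, 0.4005, -0.5572], [-0.0151, -0.7408, -0.6716, 0.9948], [0.0, 0.0, 0.0, 1.0]]}
top {'fx': 441.3309, 'fy': 441.3309, 'cx': 318.1621, 'cy': 240.038, 'extrinsics': [[0.1846, -0.9611, 0.2056, 0.3342], [-0.9828, -0.1802, 0.0399, -0.04], [-0.0013, -0.2094, -0.9778, 0.9556], [0.0, 0.0, 0.0, 1.0]]}
wrist {'fx': 426.4066, 'fy': 426.4066, 'cx': 319.4526, 'cy': 237.0931, 'tool_from_camera': [[0.0004, -0.2853, 0.9584, -0.1868], [1.0, 0.0013, -0.0, 0.0014], [-0.0012, 0.9584, 0.2853, -0.0798], [0.0, 0.0, 0.0, 1.0]]}
```

View pics/top0.png

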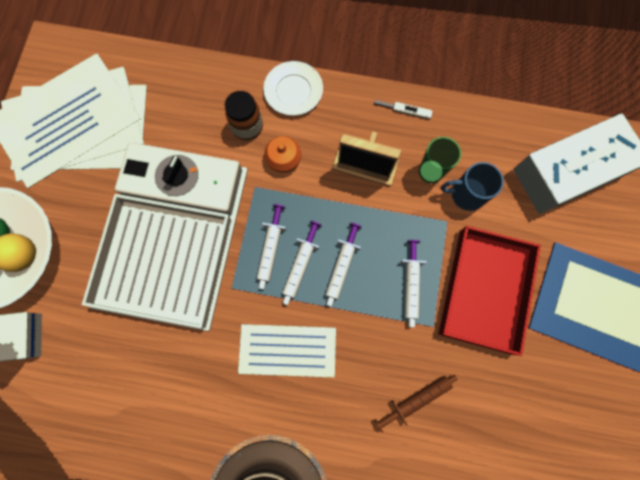

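View pics/scene0.png

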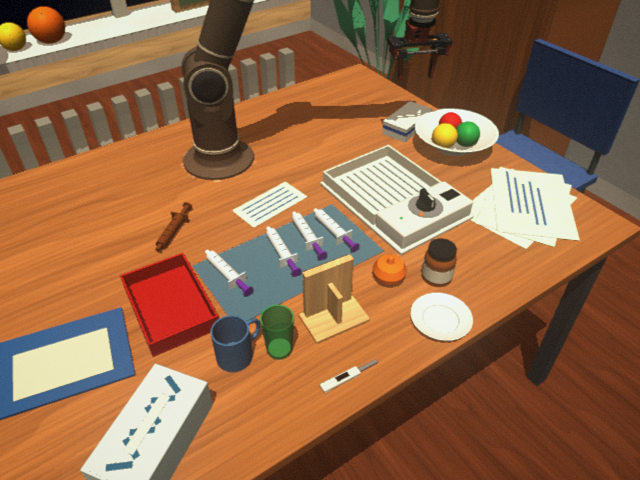

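```bash
cat > h.py <<'E'
from bench import r, optics
import cv2, numpy as np
from scipy.spatial.transform import Rotation as R
def rot(q): return R.from_quat([q[1],q[2],q[3],q[0]]).as_matrix()
def pose(s=None):
    s=s or r.observe(); T=np.eye(4); T[:3,:3]=rot(s['eef_rot']); T[:3,3]=s['position']; return T
def cam(n):
    i=optics.camera_info(n); K=np.array([[i['fx'],0,i['cx']],[0,i['fy'],i['cy']],[0,0,1.]])
    return K, (np.array(i['extrinsics']) if n!='wrist' else pose()@np.array(i['tool_from_camera']))
def rays(c,uv):
    K,E=c; uv=np.atleast_2d(np.asarray(uv,float)); d=np.c_[uv,np.ones(len(uv))]@np.linalg.inv(K).T@E[:3,:3].T
    return E[:3,3],d
def onz(c,uv,z):
    o,d=rays(c,uv); return o+d*((z-o[2])/d[:,2:3])
def tri(obs):
    "obs: list of (cam,(u,v)) -> point, rms miss"
    A=np.zeros((3,3));b=np.zeros(3);L=[]
    for c,uv in obs:
        o,d=rays(c,uv); d=d[0]/np.linalg.norm(d[0]); P=np.eye(3)-np.outer(d,d); A+=P;b+=P@o;L.append((P,o))
    x=np.linalg.solve(A,b); return x, max(np.linalg.norm(P@(x-o)) for P,o in L)
def proj(c,X):
    K,E=c; p=(np.atleast_2d(X)-E[:3,3])@E[:3,:3]@K.T; return p[:,:2]/p[:,2:]
def go(target,ydir=None):
    "print the turn and shift in tool units; ydir = wanted world angle of the jaw axis (mod pi)"
    T=pose(); Rm=T[:3,:3]; a=np.arctan2(Rm[1,1],Rm[0,1]); dw=0
    if ydir is not None: dw=(ydir-a+np.pi/2)%np.pi-np.pi/2
    tx=-dw  # tool x is down
    R2=Rm@R.from_rotvec([tx,0,0]).as_matrix(); sh=R2.T@(np.asarray(target)-T[:3,3])/0.04
    n=np.linalg.norm(sh); print('now',T[:3,3].round(4),'jaw',round(a,3),'turn',round(tx/0.12,2),'shift',sh.round(2),'rows>=',round(n/1.04,1))
E
python3 - <<'E'
from h import *
T=pose(); print(T[:3,:3].round(3))
img={n:cv2.imread(f'pics/{n}0.png') for n in('top','scene')}
C={n:cam(n) for n in img}
cent={}
for n in img:
    hsv=cv2.cvtColor(img[n],cv2.COLOR_BGR2HSV)
    m=cv2.inRange(hsv,(130,80,40),(165,255,255)); k,l,st,c=cv2.connectedComponentsWithStats(m)
    cent[n]=[(c[i].round(1),st[i,4]) for i in range(1,k) if st[i,4]>25]; print(n,cent[n])
hsv=cv2.cvtColor(img['top'],cv2.COLOR_BGR2HSV)
w=cv2.inRange(hsv,(0,0,150),(180,70,255)); w[:, :250]=0; w[:,440:]=0; w[:215]=0; w[330:]=0
k,l,st,c=cv2.connectedComponentsWithStats(w)
for i in range(1,k):
    if st[i,4]<150: continue
    v,u=np.nonzero(l==i); P=onz(C['top'],np.c_[u,v],.0175)[:,:2]
    d=cv2.fitLine(P.astype(np.float32),cv2.DIST_HUBER,0,.001,.001).ravel(); e=d[:2]*np.sign(d[0]); o=d[2:]
    t=(P-o)@e; y=(P-o)@[-e[1],e[0]]
    h=[round(float(np.ptp(y[(t>=a)&(t<a+.005)]))*1e3) if ((t>=a)&(t<a+.005)).any() else 0 for a in np.arange(t.min(),t.max(),.005)]
    print(st[i],'o',o.round(4),'ang',np.arctan2(e[1],e[0]).round(3),'t',t.min().round(4),t.max().round(4),h,'tipside',(o+e*t.min()).round(3))
m=cv2.inRange(hsv,(0,150,80),(8,255,255))|cv2.inRange(hsv,(174,150,80),(180,255,255)); m[:,:430]=0
cn=max(cv2.findContours(m,0,2)[0],key=cv2.contourArea); print('tub',cv2.minAreaRect(onz(C['top'],cn.reshape(-1,2),.045)[:,:2].astype(np.float32)))
cv2.imwrite('pics/crops.png',np.hstack([cv2.resize(img['top'][135:335,80:250],None,fx=2.4,fy=2.4,interpolation=2),cv2.resize(img['top'][125:195,325:410],(390,480),interpolation=2)]))
E
```

```text
[[-0.001  0.419  0.908]
 [-0.001  0.908 -0.419]
 [-1.    -0.001  0.   ]]
top [(array([277.1, 213.1]), np.int32(141)), (array([312.6, 230.3]), np.int32(145)), (array([352.8, 231.9]), np.int32(139)), (array([412.8, 248.6]), np.int32(134))]
scene [(array([350.8, 243.4]), np.int32(109)), (array([319.4, 251.4]), np.int32(116)), (array([293.5, 267.8]), np.int32(117)), (array([244.1, 287.4]), np.int32(135))]
[258 222  27  67 768] o [0.4845 0.0987] ang 0.006 t -0.0782 0.0658 [11, 11, 10, 15, 24, 24, 26, 25, 26, 25, 26, 25, 26, 25, 26, 25, 26, 25, 26, 25, 27, 25, 26, 25, 26, 25, 25, 47, 49] tipside [0.406 0.098]
[283 238  36  67 792] o [0.4612 0.029 ] ang -0.166 t -0.0784 0.0653 [11, 11, 11, 13, 25, 25, 26, 25, 25, 25, 26, 26, 26, 26, 25, 26, 26, 26, 26, 26, 25, 25, 25, 26, 26, 25, 23, 49, 51] tipside [0.384 0.042]
[327 239  35  67 793] o [ 0.4756 -0.0613] ang -0.148 t -0.0783 0.0658 [11, 10, 11, 13, 25, 26, 25, 25, 26, 25, 25, 26, 26, 26, 26, 26, 26, 26, 26, 25, 26, 25, 25, 26, 25, 25, 23, 50, 53] tipside [ 0.398 -0.05 ]
[402 258  26  69 839] o [ 0.4643 -0.2206] ang 0.099 t -0.0777 0.0667 [11, 10, 11, 21, 25, 25, 25, 25, 25, 25, 25, 26, 25, 25, 23, 23, 23, 26, 26, 26, 26, 26, 26, 26, 26, 22, 22, 54, 54] tipside [ 0.387 -0.228]
[250 325  86   5 320] o [0.3359 0.029 ] ang -1.403 t -0.0761 0.1014 [8, 8, 8, 8, 8, 8, 8, 8, 8, 6, 6, 6, 6, 6, 6, 6, 6, 6, 6, 6, 6, 6, 4, 4, 4, 4, 4, 4, 4, 4, 4, 4, 2, 2, 2, 2] tipside [0.323 0.104]
tub ((0.4910069704055786, -0.3754168748855591), (0.16392479836940765, 0.2396145761013031), 85.64753723144531)
```

View pics/crops.png

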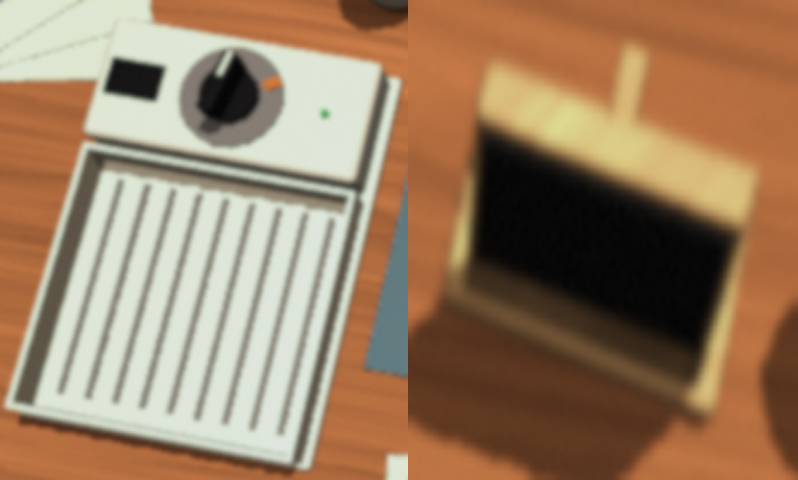

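```bash
python3 - <<'E'
from h import *
C={n:cam(n) for n in('top','scene')}
for a,b in zip([(277.1,213.1),(312.6,230.3),(352.8,231.9),(412.8,248.6)],[(350.8,243.4),(319.4,251.4),(293.5,267.8),(244.1,287.4)]):
    p,e=tri([(C['top'],a),(C['scene'],b)]); print('purple',p.round(4),round(e,4))
q=onz(C['top'],[(83.3,304.6),(207,328.8),(115.4,195.4),(230.8,216.2)],.05); print('basket rim',q.round(3).tolist(),'mean',q.mean(0).round(3))
print('stop',onz(C['top'],[(341.1,142.8),(396.9,158.5)],.145).round(3).tolist(),onz(C['top'],[(338.5,163.6),(388,176.3)],.055).round(3).tolist())
print('ring',onz(C['top'],[(176.7,175.4),(192.9,169.6)],.062).round(3).tolist())
print('bar line',onz(C['top'],[(80+217/2.4,135+75/2.4),(80+232/2.4,135+52/2.4)],.104).round(3).tolist())
c=(.4845,.0987)
go([.4845,.0987,.15],np.pi/2+.006)
im=cv2.imread('pics/scene0.png'); hsv=cv2.cvtColor(im,cv2.COLOR_BGR2HSV)
# black face in scene isn't visible; tub rim corners in scene
m=cv2.inRange(hsv,(0,150,80),(8,255,255))|cv2.inRange(hsv,(174,150,80),(180,255,255)); m[:,260:]=0
cn=max(cv2.findContours(m,0,2)[0],key=cv2.contourArea); print(cv2.approxPolyDP(cn,8,True).reshape(-1,2).tolist())
top=cv2.imread('pics/top0.png');h2=cv2.cvtColor(top,cv2.COLOR_BGR2HSV); m=cv2.inRange(h2,(0,150,80),(8,255,255))|cv2.inRange(h2,(174,150,80),(180,255,255)); m[:,:430]=0
cn=max(cv2.findContours(m,0,2)[0],key=cv2.contourArea); print(cv2.approxPolyDP(cn,8,True).reshape(-1,2).tolist())
cv2.imwrite('pics/crops2.png',np.hstack([cv2.resize(im[135:255,310:480],(680,480),interpolation=2)]))
E
```

```text
purple [0.5739 0.0983 0.0204] 0.0004
purple [0.5507 0.0147 0.0185] 0.0006
purple [ 0.5631 -0.0722  0.0191] 0.0005
purple [ 0.5506 -0.2058  0.0185] 0.0006
basket rim [[0.304, 0.442, 0.05], [0.304, 0.183, 0.05], [0.541, 0.443, 0.05], [0.541, 0.189, 0.05]] mean [0.423 0.314 0.05 ]
stop [[0.706, -0.015, 0.145], [0.693, -0.128, 0.145]] [[0.698, -0.015, 0.055], [0.689, -0.125, 0.055]]
ring [[0.605, 0.32, 0.062], [0.624, 0.289, 0.062]]
bar line [[0.609, 0.321, 0.104], [0.632, 0.313, 0.104]]
now [0.2614 0.5672 0.197 ] jaw 1.139 turn -3.65 shift [  1.19 -11.74   5.51] rows>= 12.5
[[183, 253], [120, 275], [153, 356], [209, 332], [218, 317]]
[[467, 225], [443, 334], [521, 355], [540, 244]]
```

View pics/crops2.png

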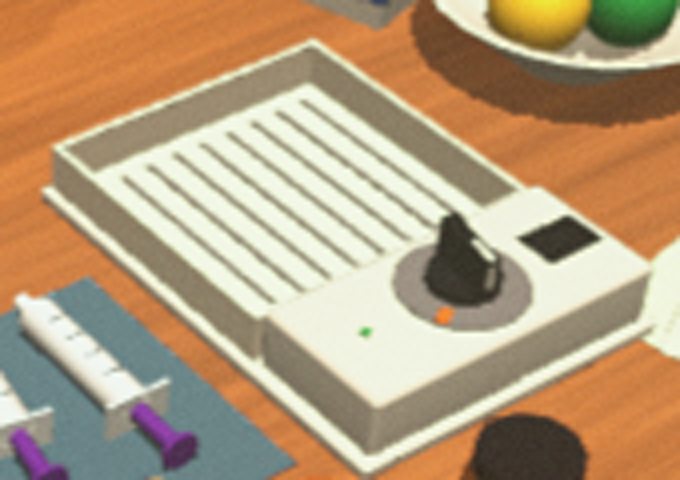

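>>> {"op": "drive_tool", "data": {
  "plan": [
    [0.4,[0,0,0],-0.91],
    [0.4,[0,0,0],-0.91],
    [0.4,[0,0,0],-0.91],
    [0.4,[0,0,0],-0.92],
    [0.4,[0.09,-0.9,0.42],0],
    [0.4,[0.09,-0.9,0.42],0],
    [0.4,[0.09,-0.9,0.42],0],
    [0.4,[0.09,-0.9,0.42],0],
    [0.4,[0.09,-0.9,0.42],0],
    [0.4,[0.09,-0.9,0.42],0]
  ],
  "newtons": 55
}}

```text
t: 0.93
position: [0.364, 0.3502, 0.1758]
eef_rot: [0.707, -0.002, 0.707, 0.002]
wrist_force: [1.3, 1.1, 0.9]
gripper_width: 0.0526
```

>>> {"op": "drive_tool", "data": {
  "plan": [
    [0.4,[0.09,-0.9,0.42],0],
    [0.4,[0.09,-0.9,0.42],0],
    [0.4,[0.09,-0.9,0.42],0],
    [0.4,[0.09,-0.9,0.42],0],
    [0.4,[0.09,-0.9,0.42],0],
    [0.4,[0.09,-0.9,0.42],0],
    [0.4,[0.09,-0.9,0.42],0],
    [0.4,[0,0,0],0],
    [0.4,[0,0,0],0]
  ]
}}

```text
t: 1.68
position: [0.4832, 0.0986, 0.1505]
eef_rot: [0.707, -0.001, 0.707, 0.0]
wrist_force: [-1.4, 0.7, 0.2]
gripper_width: 0.053
```

```bash
python3 - <<'E'
from h import *
C={n:cam(n) for n in('top','scene')}
for k,a,b in [('bas lo',(207,328.8),(323.8,172)),('bas hi',(83.3,304.6),(388,145.5)),('tub+',(443,334),(183,253)),('tub-',(521,355),(120,275)),('mark',(192.9,169.6),(310+444/4,135+315/4)),]:
    p,e=tri([(C['top'],a),(C['scene'],b)]); print(k,p.round(4),round(e,4))
print(onz(C['top'],[(467,225),(443,334),(521,355),(540,244)],.045).round(3).tolist())
go([.4845,.0987,.008],np.pi/2+.006)
c=cam('wrist'); cv2.imwrite('pics/w1.png',optics.camera('wrist')); print(r.observe()['wrist_force'])
print(proj(c,[[.4845,.0987,.032],[.5445,.0987,.032]]))
E
```

```text
bas lo [0.3071 0.1899 0.0507] 0.0075
bas hi [0.3048 0.4443 0.0483] 0.0012
tub+ [ 0.382  -0.2861  0.0429] 0.0007
tub- [ 0.3696 -0.4438  0.0458] 0.0002
mark [0.624  0.2888 0.0648] 0.0008
[[0.616, -0.308, 0.045], [0.382, -0.286, 0.045], [0.37, -0.444, 0.045], [0.603, -0.463, 0.045]]
now [0.4832 0.0986 0.1505] jaw 1.572 turn -0.04 shift [3.56 0.01 0.04] rows>= 3.4
[ 0.18838609  0.01963477 -0.26264825]
[[317.255738   223.61559146]
 [317.1887348  298.04237178]]
```

View pics/w1.png

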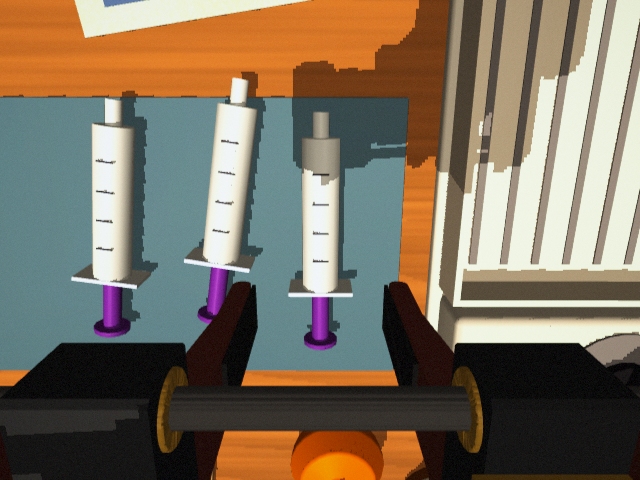

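>>> {"op": "drive_tool", "data": {
  "plan": [
    [0.4,[0.9,0,0.01],0],
    [0.4,[0.9,0,0.01],0],
    [0.4,[0.9,0,0.01],0],
    [0.4,[0.86,0,0.01],0],
    [0.4,[0,0,0],0],
    [0.4,[0,0,0],0],
    [1,[0,0,0],0],
    [1,[0,0,0],0],
    [1,[0,0,0],0],
    [1,[0,0,0],0]
  ],
  "newtons": 55
}}

```text
t: 2.57
position: [0.4856, 0.1015, 0.0102]
eef_rot: [0.708, -0.002, 0.706, 0.003]
wrist_force: [-0.9, 0.2, 0.2]
gripper_width: 0.0295
```

>>> {"op": "drive_tool", "data": {
  "plan": [
    [1,[0,0,0],0],
    [1,[0,0,0],0],
    [1,[0,0,0],0],
    [1,[0,0,0],0],
    [1,[-0.6,0,0],0],
    [1,[-0.7,0,0],0],
    [1,[-0.7,0,0],0],
    [1,[0,0,0],0]
  ]
}}

```text
t: 3.23
position: [0.4873, 0.1016, 0.093]
eef_rot: [0.709, -0.001, 0.705, 0.003]
wrist_force: [0.7, -0.7, 0.4]
gripper_width: 0.0006
```

```bash
python3 - <<'E'
from h import *
n=np.array([np.cos(-.1),np.sin(-.1)]); f=np.array([.697,-.071])
p=f-n*.150; go([*p,.088],np.pi/2-.1); print(p)
c=cam('wrist'); cv2.imwrite('pics/w2.png',optics.camera('wrist'))
E
```

```text
now [0.4873 0.1016 0.093 ] jaw 1.577 turn 0.88 shift [ 0.13 -3.77  1.9 ] rows>= 4.1
[ 0.54774938 -0.05602499]
```

View pics/w2.png

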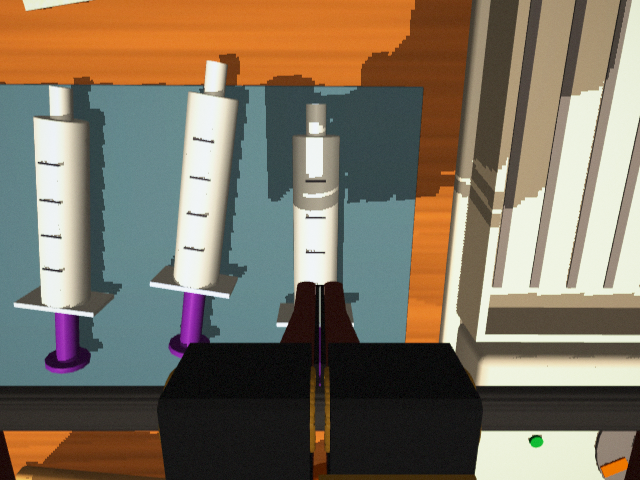

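>>> {"op": "drive_tool", "data": {
  "plan": [
    [0.4,[0,0,0],0],
    [0.4,[0,0,0],0],
    [0.4,[0,0,0],0],
    [0.4,[0.6,0,-0.03],0],
    [0.4,[0.6,0,-0.03],0],
    [0.4,[0.6,0,0],0],
    [0.4,[0.4,0,0],0],
    [0.4,[0,0,0],0],
    [0.4,[0,0,0],0]
  ]
}}

```text
t: 4.03
position: [0.4809, 0.1005, -0.0007]
eef_rot: [0.706, -0.003, 0.708, 0.002]
wrist_force: [0.2, -0.3, 0.9]
gripper_width: 0.0524
```

```bash
python3 - <<'E'
from h import *
go([.4845,.0987,.004],np.pi/2+.006); print(r.observe()['wrist_force'])
E
```

```text
now [ 0.4809  0.1005 -0.0007] jaw 1.577 turn 0.0 shift [-0.12 -0.05  0.09] rows>= 0.1
[ 0.15138676 -0.27333826  0.91587182]
```

>>> {"op": "drive_tool", "data": {
  "plan": [
    [1,[0,0,0],0],
    [1,[0,0,0],0],
    [1,[0,0,0],0],
    [1,[0,0,0],0],
    [1,[0,0,0],0],
    [1,[0,0,0],0]
  ],
  "newtons": 40
}}

```text
t: 4.53
position: [0.4825, 0.101, 0.001]
eef_rot: [0.707, -0.002, 0.707, 0.002]
wrist_force: [0.8, 0.1, 2.7]
gripper_width: 0.021
```

>>> {"op": "drive_tool", "data": {
  "plan": [
    [1,[-0.5,0,0],0],
    [1,[-0.5,0,0],0],
    [1,[-0.5,0,0],0],
    [1,[-0.6,0,0],0],
    [1,[0,0,0],0]
  ]
}}

```text
t: 4.95
position: [0.4844, 0.1016, 0.0884]
eef_rot: [0.709, -0.001, 0.705, 0.003]
wrist_force: [0.8, -0.6, -1.1]
gripper_width: 0.0206
```

```bash
python3 - <<'E'
from h import *
n=np.array([np.cos(-.1),np.sin(-.1)]); f=np.array([.697,-.071])
p=f-n*.150; 
for _ in range(3): go([*p,.088],np.pi/2-.1); optics.camera('wrist')
cv2.imwrite('pics/w3.png',optics.camera('wrist'))
E
```

```text
now [0.4844 0.1016 0.0884] jaw 1.577 turn 0.88 shift [ 0.01 -3.76  1.97] rows>= 4.1
now [0.4836 0.1015 0.0866] jaw 1.577 turn 0.89 shift [-0.03 -3.76  1.99] rows>= 4.1
now [0.4826 0.1013 0.0852] jaw 1.577 turn 0.89 shift [-0.07 -3.75  2.01] rows>= 4.1
```

View pics/w3.png

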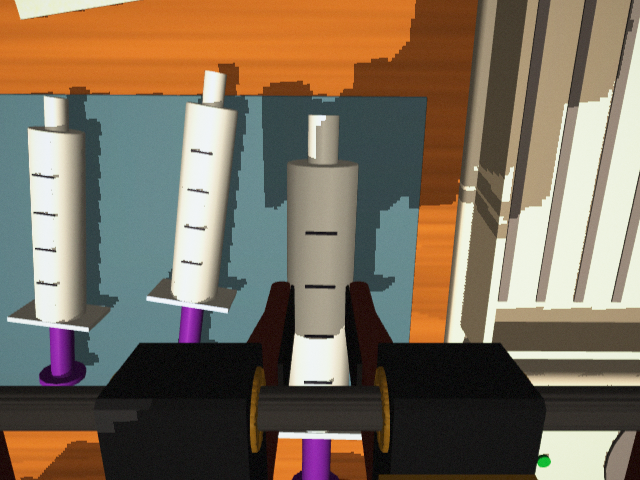

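>>> {"op": "drive_tool", "data": {
  "plan": [
    [1,[0,0,0],0.88],
    [1,[0,-0.75,0.4],0],
    [1,[0,-0.75,0.4],0],
    [1,[0,-0.75,0.4],0],
    [1,[0,-0.75,0.4],0],
    [1,[0,-0.75,0.4],0],
    [1,[0,0,0],0],
    [1,[0,0,0],0]
  ],
  "newtons": 30
}}

```text
t: 5.82
position: [0.5463, -0.0585, 0.0831]
eef_rot: [0.705, 0.036, 0.707, -0.037]
wrist_force: [-0.2, 2.0, -0.2]
gripper_width: 0.0004
```

```bash
python3 - <<'E'
from h import *
n=np.array([np.cos(-.1),np.sin(-.1)]); f=np.array([.697,-.071])
p=f-n*.110; go([*p,.085],np.pi/2-.1)
c=cam('wrist')
cv2.imwrite('pics/t4.png',cv2.resize(optics.camera('top')[100:300,250:450],(600,600),interpolation=2)); 
E
```

```text
now [ 0.5463 -0.0585  0.0831] jaw 1.467 turn -0.03 shift [-0.05  0.07  1.03] rows>= 1.0
```

View pics/t4.png

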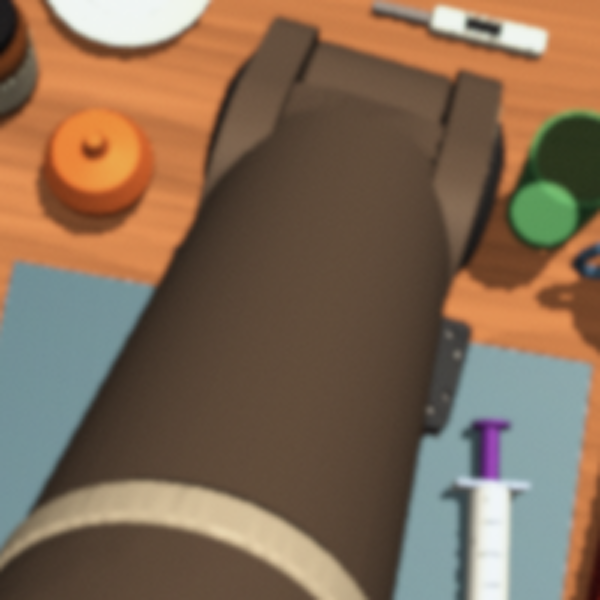

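```bash
cat >> h.py <<'E'
def blobs(img,lo,hi,amin=25):
    m=cv2.inRange(cv2.cvtColor(img,cv2.COLOR_BGR2HSV),lo,hi); k,l,st,c=cv2.connectedComponentsWithStats(m)
    return [(c[i].round(1).tolist(),int(st[i,4])) for i in range(1,k) if st[i,4]>=amin]
PUR=((130,80,40),(165,255,255))
E
python3 - <<'E'
from h import *
im=optics.camera('scene'); c=cam('scene')
for b in blobs(im,*PUR): print(b, onz(c,[b[0]],.019).round(3).tolist())
cv2.imwrite('pics/s5.png',cv2.resize(im[170:330,180:400],(770,560)))
print(r.observe()['position'],r.observe()['gripper_width'])
E
```

```text
([318.9, 251.1], 107) [[0.55, 0.015, 0.019]]
([292.8, 268.4], 120) [[0.564, -0.074, 0.019]]
([244.2, 287.4], 136) [[0.552, -0.205, 0.019]]
[ 0.54582965 -0.05541394  0.08336622] 0.00030358717422730263
```

View pics/s5.png

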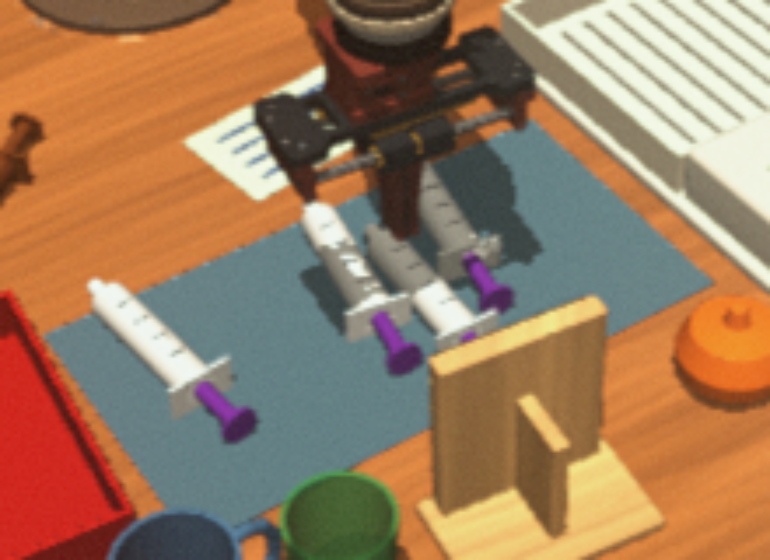

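>>> {"op": "drive_tool", "data": {
  "plan": [
    [0.4,[-0.3,0,0],0],
    [0.4,[-0.5,0,0],0],
    [0.4,[-0.5,0.5,-0.3],0],
    [0.4,[-0.3,0.9,-0.3],0],
    [0.4,[0,1,-0.2],0],
    [0.4,[0,1,-0.2],0],
    [0.4,[0,1,-0.2],0],
    [0.4,[0,1,-0.2],0],
    [0.4,[0,1,-0.2],0],
    [0.4,[0,1,-0.2],0]
  ]
}}

```text
t: 6.75
position: [0.5024, 0.249, 0.1484]
eef_rot: [0.706, 0.034, 0.707, -0.034]
wrist_force: [0.7, 0.2, -0.4]
gripper_width: 0.0524
```

>>> {"op": "drive_tool", "data": {
  "plan": [
    [0.4,[0,1,0],0],
    [0.4,[0,1,0],0],
    [0.4,[0,0.5,0],0],
    [0.4,[0,0,0],0]
  ]
}}

```text
t: 7.08
position: [0.5109, 0.3529, 0.1475]
eef_rot: [0.706, 0.032, 0.707, -0.031]
wrist_force: [0.0, -0.3, 0.4]
gripper_width: 0.0525
```

```bash
cat >> h.py <<'E'
def syr(im,roi=(240,180,460,340),z=.0175,c=None,amin=150):
    "pale barrels on the cloth in the top view: centre, angle, nozzle side taken as narrow end"
    c=c or cam('top'); w=cv2.inRange(cv2.cvtColor(im,cv2.COLOR_BGR2HSV),(0,0,120),(180,70,255)); m=np.zeros_like(w); x0,y0,x1,y1=roi; m[y0:y1,x0:x1]=w[y0:y1,x0:x1]
    k,l,st,_=cv2.connectedComponentsWithStats(m)
    for i in range(1,k):
        if st[i,4]<amin: continue
        v,u=np.nonzero(l==i); P=onz(c,np.c_[u,v],z)[:,:2]
        d=cv2.fitLine(P.astype(np.float32),cv2.DIST_HUBER,0,.001,.001).ravel(); e=d[:2]*np.sign(d[0]); t=(P-d[2:])@e
        print('blob',st[i].tolist(),'mid(from nozzle)',(d[2:]+e*(t.min()+.078)).round(4),'ang',round(float(np.arctan2(e[1],e[0])),3),'len',round(float(np.ptp(t)),4))
E
python3 - <<'E'
from h import *
print(pose()[:3,3])
im=optics.camera('top'); syr(im); c=cam('top')
for b in blobs(im,*PUR): print(b, onz(c,[b[0]],.019).round(3).tolist())
cv2.imwrite('pics/t6.png',cv2.resize(im[150:350,220:470],(750,600),interpolation=2))
E
```

```text
[0.51085833 0.35290986 0.14753221]
blob [240, 187, 207, 140, 19448] mid(from nozzle) [ 0.5055 -0.1949] ang 1.562 len 0.4346
blob [240, 324, 96, 16, 1325] mid(from nozzle) [0.3229 0.0446] ang -1.404 len 0.1972
([337.8, 205.0], 132) [[0.617, -0.03, 0.019]]
([313.0, 230.7], 145) [[0.55, 0.013, 0.019]]
([353.7, 232.3], 137) [[0.562, -0.075, 0.019]]
([412.8, 248.5], 133) [[0.55, -0.206, 0.019]]
```

View pics/t6.png

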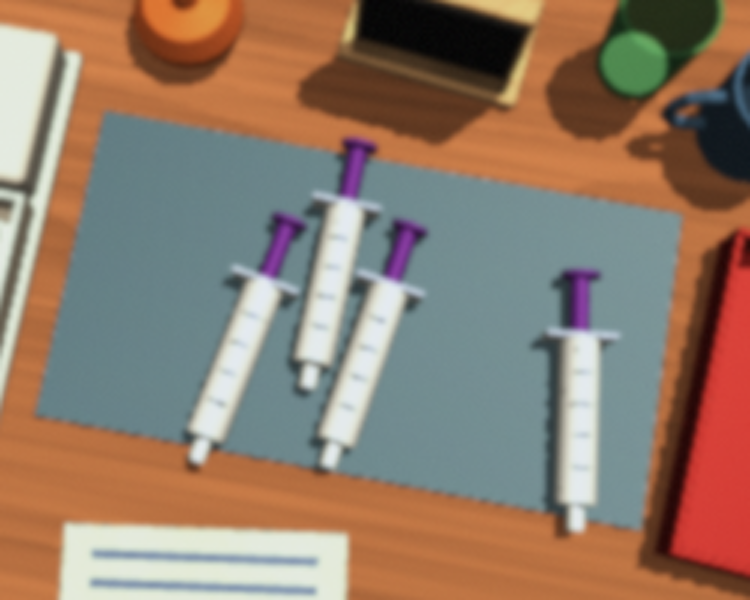

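```bash
sed -i 's/(0,0,120),(180,70,255)/(0,0,150),(180,70,255)/' h.py; python3 - <<'E'
from h import *
im=optics.camera('top'); syr(im,(250,180,440,325))
e=np.array([np.cos(.099),np.sin(.099)]); p=np.array([.4643,-.2206])+.012*e
go([*p,.12],np.pi/2+.099); print(p)
E
```

```text
blob [319, 213, 44, 93, 1629] mid(from nozzle) [ 0.4764 -0.0464] ang 0.155 len 0.2009
blob [402, 218, 38, 107, 2502] mid(from nozzle) [ 0.4678 -0.2351] ang -0.03 len 0.232
blob [283, 237, 37, 68, 816] mid(from nozzle) [0.4607 0.0287] ang -0.173 len 0.1446
now [0.5125 0.3464 0.1476] jaw 1.475 turn -1.62 shift [  0.7  -13.99  -2.3 ] rows>= 13.6
[ 0.47624124 -0.21941394]
```

>>> {"op": "drive_tool", "data": {
  "plan": [
    [0.4,[0,0,0],-0.81],
    [0.4,[0,0,0],-0.81],
    [0.4,[0.05,-1,-0.16],0],
    [0.4,[0.05,-1,-0.16],0],
    [0.4,[0.05,-1,-0.16],0],
    [0.4,[0.05,-1,-0.16],0],
    [0.4,[0.05,-1,-0.17],0],
    [0.4,[0.05,-1,-0.17],0],
    [0.4,[0.05,-1,-0.17],0],
    [0.4,[0.05,-1,-0.17],0]
  ],
  "newtons": 40
}}

```text
t: 8.02
position: [0.4906, 0.0184, 0.1326]
eef_rot: [0.706, -0.033, 0.706, 0.033]
wrist_force: [0.6, -0.5, -0.1]
gripper_width: 0.0528
```

>>> {"op": "drive_tool", "data": {
  "plan": [
    [0.4,[0.05,-1,-0.16],0],
    [0.4,[0.05,-1,-0.16],0],
    [0.4,[0.05,-1,-0.16],0],
    [0.4,[0.05,-1,-0.17],0],
    [0.4,[0.05,-1,-0.17],0],
    [0.4,[0.05,-1,-0.17],0],
    [0.4,[0,0,0],0],
    [0.4,[0,0,0],0],
    [0.4,[0,0,0],0]
  ]
}}

```text
t: 8.77
position: [0.4745, -0.2212, 0.1204]
eef_rot: [0.706, -0.033, 0.707, 0.033]
wrist_force: [0.6, 1.2, 0.2]
gripper_width: 0.0532
```

```bash
python3 - <<'E'
from h import *
go([.4762,-.2194,.004],np.pi/2+.099)
c=cam('wrist'); im=optics.camera('wrist'); m=blobs(im,*PUR); print(m,proj(c,[[.4643,-.2206,.032],[.55,-.206,.019]]))
E
```

```text
now [ 0.4745 -0.2212  0.1204] jaw 1.664 turn -0.05 shift [2.91 0.04 0.05] rows>= 2.8
[([330.2, 330.8], 1297), ([617.8, 344.9], 1338), ([505.6, 334.9], 355)] [[318.82976701 218.30742279]
 [327.46839326 326.10709614]]
```

>>> {"op": "drive_tool", "data": {
  "plan": [
    [0.4,[0.75,0.01,0.01],0],
    [0.4,[0.75,0.01,0.01],0],
    [0.4,[0.75,0.01,0.01],0],
    [0.4,[0.65,0.01,0.01],0],
    [0.4,[0,0,0],0],
    [0.4,[0,0,0],0],
    [0.4,[0,0,0],0],
    [0.4,[0,0,0],0],
    [0.62,[0,0,0],0],
    [0.62,[0,0,0],0]
  ]
}}

```text
t: 9.65
position: [0.4779, -0.2197, 0.0059]
eef_rot: [0.707, -0.034, 0.706, 0.033]
wrist_force: [-0.5, 1.2, -0.2]
gripper_width: 0.0428
```

>>> {"op": "drive_tool", "data": {
  "plan": [
    [0.62,[0,0,0],0],
    [1,[0,0,0],0],
    [1,[0,0,0],0],
    [1,[0,0,0],0],
    [1,[0,0,0],0]
  ]
}}

```text
t: 10.07
position: [0.4773, -0.219, 0.0055]
eef_rot: [0.706, -0.033, 0.706, 0.034]
wrist_force: [-7.3, 5.9, 34.4]
gripper_width: 0.0105
```

```bash
python3 - <<'E'
from h import *
go([.4762,-.2194,.004],np.pi/2+.099); print(r.observe()['wrist_force'],r.observe()['gripper_width'])
cv2.imwrite('pics/g7.png',np.vstack([optics.camera('wrist')[:360],cv2.resize(optics.camera('scene')[200:300,180:390],(640,304))[:240]]))
E
```

```text
now [ 0.4773 -0.219   0.0055] jaw 1.666 turn -0.03 shift [ 0.04 -0.01 -0.03] rows>= 0.0
[-7.26354037  5.88238641 34.40003778] 0.010456026286568504
```

View pics/g7.png

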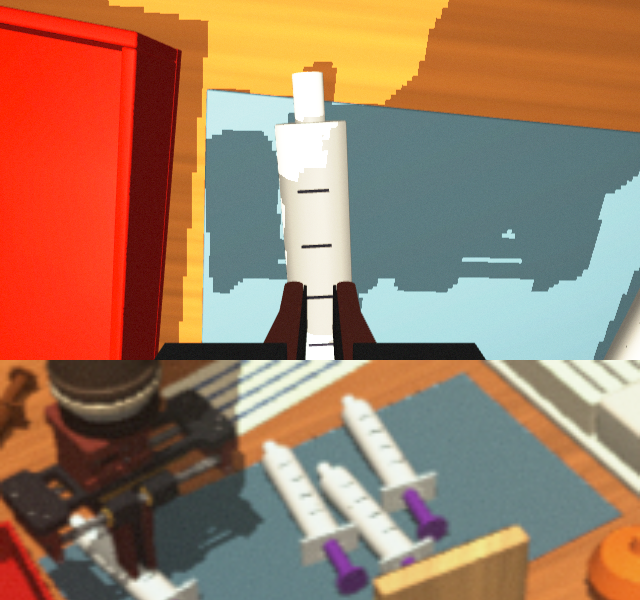

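>>> {"op": "drive_tool", "data": {
  "plan": [
    [0.4,[0,0,0],0],
    [0.4,[0,0,0],0],
    [0.4,[0,0,0],0],
    [0.4,[0,0,0],0],
    [0.4,[0,0,0],0],
    [0.4,[0,0,0],0]
  ]
}}

```text
t: 10.67
position: [0.4777, -0.2219, 0.0059]
eef_rot: [0.707, -0.034, 0.705, 0.032]
wrist_force: [1.0, 0.9, -0.9]
gripper_width: 0.0395
```

>>> {"op": "drive_tool", "data": {
  "plan": [
    [0.4,[0.1,0,0],0],
    [0.4,[0.1,0,0],0],
    [0.4,[0,0,0],0],
    [0.4,[0,0,0],0]
  ]
}}

```text
t: 11.0
position: [0.4765, -0.2189, -0.0044]
eef_rot: [0.706, -0.033, 0.707, 0.034]
wrist_force: [0.3, -0.3, 0.2]
gripper_width: 0.0526
```

```bash
python3 - <<'E'
from h import *
c=cam('wrist'); s=r.observe(); print(s['position'],s['wrist_force'],s['gripper_width'])
w=optics.camera('wrist'); cv2.imwrite('pics/g8.png',np.hstack([w[200:400,180:460],cv2.resize(optics.camera('scene')[230:300,185:283],(280,200))]))
print(proj(c,[s['position'],s['position']+[0,0,.019]]))
E
```

```text
[ 0.47647033 -0.21885547 -0.00436778] [ 0.25466308 -0.33751199  0.23917186] 0.052559106782857426
[[315.31922675 284.30035662]
 [314.92979747 301.52657051]]
```

View pics/g8.png

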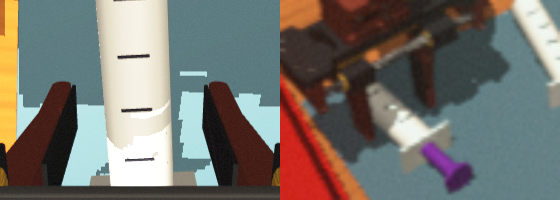

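>>> {"op": "drive_tool", "data": {
  "plan": [
    [0.4,[0.1,0,0],0],
    [0.4,[0.05,0,0],0],
    [0.4,[0,0,0],0],
    [0.4,[0,0,0],0]
  ]
}}

```text
t: 11.43
position: [0.4769, -0.2194, -0.0097]
eef_rot: [0.706, -0.034, 0.706, 0.034]
wrist_force: [-0.1, 0.1, 0.9]
gripper_width: 0.0528
```

>>> {"op": "drive_tool", "data": {
  "plan": [
    [0.62,[0,0,0],0],
    [0.62,[0,0,0],0],
    [0.62,[0,0,0],0],
    [1,[0,0,0],0],
    [1,[0,0,0],0],
    [1,[0,0,0],0],
    [1,[0,0,0],0]
  ]
}}

```text
t: 12.02
position: [0.4771, -0.2195, -0.0094]
eef_rot: [0.706, -0.034, 0.706, 0.034]
wrist_force: [-0.3, 0.1, 1.4]
gripper_width: 0.0281
```

>>> {"op": "drive_tool", "data": {
  "plan": [
    [0.5,[0,0,0],0],
    [0.5,[0,0,0],0],
    [0.5,[0,0,0],0],
    [0.5,[0.12,0,0],0],
    [0.5,[0,0,0],0],
    [0.5,[0,0,0],0],
    [1,[0,0,0],0],
    [1,[0,0,0],0],
    [1,[0,0,0],0],
    [1,[0,0,0],0]
  ]
}}

```text
t: 12.85
position: [0.477, -0.2195, -0.0142]
eef_rot: [0.706, -0.034, 0.706, 0.034]
wrist_force: [-0.3, 0.1, -0.3]
gripper_width: 0.0282
```

>>> {"op": "drive_tool", "data": {
  "plan": [
    [1,[0,0,0],0],
    [1,[0,0,0],0]
  ]
}}

```text
t: 13.02
position: [0.4771, -0.2196, -0.0143]
eef_rot: [0.706, -0.034, 0.706, 0.034]
wrist_force: [-0.4, 0.1, -0.7]
gripper_width: 0.0283
```

>>> {"op": "drive_tool", "data": {
  "plan": [
    [1,[-0.3,0,0],0],
    [1,[-0.6,0,0],0],
    [1,[-0.6,0,0],0],
    [1,[-0.6,0,0],0],
    [1,[-0.1,0,0],0],
    [1,[0,0,0],0.8],
    [1,[0,0,0],0.8],
    [1,[0,0,0],0]
  ]
}}

```text
t: 13.68
position: [0.4767, -0.2193, 0.0733]
eef_rot: [0.706, 0.036, 0.706, -0.036]
wrist_force: [-0.4, -0.6, -1.1]
gripper_width: 0.0281
```

```bash
python3 - <<'E'
from h import *
n=np.array([np.cos(-.1),np.sin(-.1)]); f=np.array([.697,-.071])
p=f-n*.138; go([*p,.074],np.pi/2-.1)
c=cam('wrist');w=optics.camera('wrist'); print(blobs(w,*PUR))
E
```

```text
now [ 0.4767 -0.2193  0.0733] jaw 1.47 turn -0.01 shift [-0.02  4.24  1.66] rows>= 4.4
[([558.2, 353.3], 1788), ([616.6, 439.3], 700), ([324.7, 459.5], 1471)]
```

>>> {"op": "drive_tool", "data": {
  "plan": [
    [1,[0,0.6,0.23],0],
    [1,[0,0.75,0.29],0],
    [1,[0,0.75,0.29],0],
    [1,[0,0.75,0.29],0],
    [1,[0,0.75,0.29],0],
    [1,[0,0.64,0.27],0],
    [1,[0,0,0],0],
    [1,[0,0,0],0]
  ]
}}

```text
t: 14.4
position: [0.5597, -0.0552, 0.0729]
eef_rot: [0.706, 0.032, 0.707, -0.032]
wrist_force: [-0.9, 0.1, -0.6]
gripper_width: 0.0284
```

>>> {"op": "drive_tool", "data": {
  "plan": [
    [1,[0,0,0.2],0],
    [1,[0,0,0.2],0],
    [1,[0,0,0.2],0],
    [1,[0,0,0.2],0],
    [1,[0,0,0.1],0],
    [1,[0,0,0],0],
    [1,[0,0,0],0]
  ]
}}

```text
t: 14.98
position: [0.5953, -0.061, 0.0735]
eef_rot: [0.706, 0.034, 0.706, -0.034]
wrist_force: [-0.1, 0.5, -1.4]
gripper_width: 0.0284
```

>>> {"op": "drive_tool", "data": {
  "plan": [
    [1,[0,0,0.1],0],
    [1,[0,0,0.1],0],
    [1,[0,0,0.1],0],
    [1,[0,0,0],0]
  ]
}}

```text
t: 15.32
position: [0.607, -0.0616, 0.0734]
eef_rot: [0.706, 0.034, 0.707, -0.034]
wrist_force: [-2.4, -0.3, -0.3]
gripper_width: 0.0283
```

```bash
python3 - <<'E'
from h import *
n=np.array([np.cos(-.1),np.sin(-.1)]); f=np.array([.697,-.071])
T=pose()[:3,3]; print('mid to face if grasp +12:',(f-T[:2])@n+.012)
c=cam('wrist');w=optics.camera('wrist'); print(blobs(w,*PUR)); cv2.imwrite('pics/w9.png',w)
go([.5,.5,.5],np.pi/2-.1)
E
```

```text
mid to face if grasp +12: 0.10245807000613162
[([445.6, 128.3], 2759), ([287.0, 123.5], 34), ([271.5, 200.6], 152), ([375.4, 254.6], 1902), ([324.7, 461.0], 1721)]
now [ 0.6071 -0.0617  0.0734] jaw 1.474 turn 0.03 shift [-10.66  13.7   -4.08] rows>= 17.1
```

>>> {"op": "drive_tool", "data": {
  "plan": [
    [1,[0,0,0.1],0],
    [1,[0,0,0.1],0],
    [1,[0,0,0],0]
  ]
}}

```text
t: 15.62
position: [0.6158, -0.0624, 0.0736]
eef_rot: [0.706, 0.034, 0.706, -0.034]
wrist_force: [-2.8, 0.2, -1.2]
gripper_width: 0.0282
```

>>> {"op": "drive_tool", "data": {
  "plan": [
    [1,[0,0,0.1],0],
    [1,[0,0,0],0]
  ]
}}

```text
t: 15.78
position: [0.6198, -0.0627, 0.0737]
eef_rot: [0.706, 0.034, 0.706, -0.034]
wrist_force: [-2.6, 1.1, -0.9]
gripper_width: 0.0281
```

>>> {"op": "drive_tool", "data": {
  "plan": [
    [1,[0,0,0.1],0],
    [1,[0,0,0],0]
  ]
}}

```text
t: 15.95
position: [0.6238, -0.0631, 0.0737]
eef_rot: [0.706, 0.034, 0.706, -0.034]
wrist_force: [-2.4, 2.1, -1.9]
gripper_width: 0.028
```

>>> {"op": "drive_tool", "data": {
  "plan": [
    [1,[0,0,0.1],0],
    [1,[0,0,0],0]
  ]
}}

```text
t: 16.12
position: [0.6278, -0.0635, 0.0737]
eef_rot: [0.706, 0.034, 0.706, -0.034]
wrist_force: [-2.3, 1.2, -1.4]
gripper_width: 0.0282
```

>>> {"op": "drive_tool", "data": {
  "plan": [
    [1,[0,0,0.1],0],
    [1,[0,0,0],0]
  ]
}}

```text
t: 16.28
position: [0.6317, -0.0638, 0.0737]
eef_rot: [0.706, 0.034, 0.706, -0.034]
wrist_force: [-2.3, 1.2, -0.5]
gripper_width: 0.0284
```

>>> {"op": "drive_tool", "data": {
  "plan": [
    [1,[0,0,0.1],0],
    [1,[0,0,0],0]
  ]
}}

```text
t: 16.45
position: [0.6356, -0.0643, 0.0737]
eef_rot: [0.706, 0.034, 0.706, -0.034]
wrist_force: [-3.2, 2.5, -0.8]
gripper_width: 0.0282
```

>>> {"op": "drive_tool", "data": {
  "plan": [
    [1,[0,0,0.1],0],
    [1,[0,0,0],0]
  ]
}}

```text
t: 16.62
position: [0.6378, -0.0645, 0.0732]
eef_rot: [0.705, 0.034, 0.707, -0.034]
wrist_force: [-7.2, 2.8, 0.6]
gripper_width: 0.0284
```

>>> {"op": "drive_tool", "data": {
  "plan": [
    [1,[0,0,0.05],0],
    [1,[0,0,0],0]
  ]
}}

```text
t: 16.78
position: [0.6378, -0.0644, 0.0727]
eef_rot: [0.704, 0.035, 0.709, -0.034]
wrist_force: [-12.2, 3.9, 1.4]
gripper_width: 0.0282
```

>>> {"op": "drive_tool", "data": {
  "plan": [
    [1,[0,0,0.05],0],
    [1,[0,0,0],0]
  ]
}}

```text
t: 16.95
position: [0.6384, -0.0636, 0.0724]
eef_rot: [0.703, 0.035, 0.71, -0.033]
wrist_force: [-15.9, 5.8, 4.7]
gripper_width: 0.028
```

>>> {"op": "drive_tool", "data": {
  "plan": [
    [1,[0,0,-0.4],0],
    [1,[0,0,-0.5],0],
    [1,[-0.3,0,-0.7],0],
    [1,[-0.4,0,-0.7],0],
    [1,[0,0,-0.5],-0.83],
    [1,[0,0,0],0],
    [1,[0,0,0],0]
  ]
}}

```text
t: 17.53
position: [0.5327, -0.055, 0.1029]
eef_rot: [0.708, -0.0, 0.706, 0.0]
wrist_force: [-0.4, 0.2, -1.0]
gripper_width: 0.0281
```

```bash
python3 - <<'E'
from h import *
go([.437,.39,.10],np.pi/2); print(r.observe()['gripper_width'])
c=cam('wrist');w=optics.camera('wrist'); print(blobs(w,*PUR))
E
```

```text
now [ 0.5327 -0.055   0.1029] jaw 1.572 turn 0.01 shift [ 0.06 11.13 -2.39] rows>= 10.9
0.02810059676516999
[([420.9, 257.1], 1790), ([281.3, 279.0], 38), ([356.6, 363.7], 127), ([321.4, 443.3], 832)]
```

>>> {"op": "drive_tool", "data": {
  "plan": [
    [1,[0,0.6,-0.15],0],
    [1,[0,0.95,-0.2],0],
    [1,[0,0.98,-0.2],0],
    [1,[0,0.98,-0.2],0],
    [1,[0,0.98,-0.2],0],
    [1,[0,0.98,-0.2],0],
    [1,[0,0.98,-0.2],0],
    [1,[0,0.98,-0.2],0],
    [1,[0,0.98,-0.2],0],
    [1,[0,0.98,-0.2],0]
  ]
}}

```text
t: 18.42
position: [0.4536, 0.3236, 0.1016]
eef_rot: [0.708, 0.0, 0.707, 0.001]
wrist_force: [0.5, 0.8, -0.5]
gripper_width: 0.0284
```

>>> {"op": "drive_tool", "data": {
  "plan": [
    [1,[0,0.96,-0.2],0],
    [1,[0,0.8,-0.2],0],
    [1,[0,0,0],0],
    [1,[0,0,0],0],
    [1,[0.6,0,0],0],
    [1,[0.6,0,0],0],
    [1,[0.6,0,0],0],
    [1,[0.2,0,0],0],
    [1,[0,0,0],0],
    [1,[0,0,0],0]
  ]
}}

```text
t: 19.25
position: [0.4376, 0.3906, 0.022]
eef_rot: [0.707, -0.0, 0.707, 0.0]
wrist_force: [-0.0, 0.2, -1.0]
gripper_width: 0.0282
```

```bash
python3 - <<'E'
from h import *
go([.437,.39,-.002],np.pi/2); s=r.observe();print(s['gripper_width'],s['wrist_force'])
c=cam('wrist');w=optics.camera('wrist'); cv2.imwrite('pics/w10.png',w)
E
```

```text
now [0.4376 0.3906 0.022 ] jaw 1.572 turn 0.01 shift [ 0.6  -0.01 -0.01] rows>= 0.6
0.02821540808509244 [-0.01386704  0.17146084 -1.03568426]
```

View pics/w10.png

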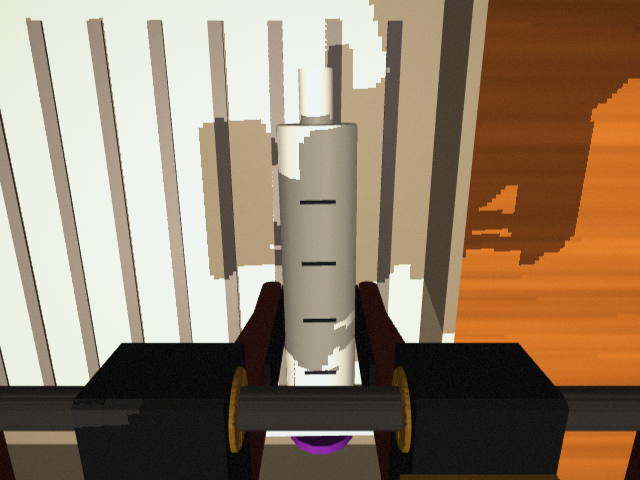

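>>> {"op": "drive_tool", "data": {
  "plan": [
    [1,[0.25,0,0],0],
    [1,[0.2,0,0],0],
    [1,[0.12,0,0],0],
    [1,[0.04,0,0],0],
    [1,[0,0,0],0],
    [1,[0,0,0],0]
  ]
}}

```text
t: 19.8
position: [0.4365, 0.3913, -0.0027]
eef_rot: [0.707, -0.001, 0.707, 0.001]
wrist_force: [0.3, 0.5, -0.5]
gripper_width: 0.0285
```

>>> {"op": "drive_tool", "data": {
  "plan": [
    [0.55,[0,0,0],0],
    [0.55,[0,0,0],0],
    [0.5,[0,0,0],0],
    [0.5,[0,0,0],0],
    [0.5,[-0.5,0,0],0],
    [0.5,[-0.8,0,0],0],
    [0.5,[-0.9,0,0],0],
    [0.5,[-0.9,0,0],0],
    [0.4,[0,0,0],0],
    [0.4,[0,0,0],0]
  ]
}}

```text
t: 20.63
position: [0.4377, 0.3925, 0.1239]
eef_rot: [0.708, 0.0, 0.706, 0.002]
wrist_force: [0.7, 0.4, -0.7]
gripper_width: 0.0517
```

```bash
python3 - <<'E'
from h import *
im=optics.camera('top'); c=cam('top'); cv2.imwrite('pics/t11.png',im)
syr(im,(250,180,440,325))
for b in blobs(im,*PUR): print(b, onz(c,[b[0]],.019).round(3).tolist())
cs=cam('scene'); 
for b in blobs(optics.camera('scene'),*PUR): print(b, onz(cs,[b[0]],.019).round(3).tolist())
P=onz(c,[(322.7,279.3),(335.3,217.3)],.0175); print('fallen nozzle,flange',P.round(4).tolist())
e=np.array([np.cos(-.173),np.sin(-.173)]); p=np.array([.4607,.0287])+.012*e
go([*p,.10],np.pi/2-.173); print(p)
E
```

```text
blob [319, 213, 44, 93, 1583] mid(from nozzle) [ 0.4768 -0.0495] ang 0.152 len 0.2008
blob [283, 238, 37, 67, 797] mid(from nozzle) [0.4607 0.0287] ang -0.178 len 0.1444
([337.8, 204.9], 132) [[0.617, -0.03, 0.019]]
([313.0, 230.8], 144) [[0.549, 0.013, 0.019]]
([353.7, 232.4], 135) [[0.562, -0.075, 0.019]]
([414.3, 185.2], 33) [[0.478, 0.404, 0.019]]
([318.9, 251.1], 105) [[0.55, 0.015, 0.019]]
([292.8, 268.3], 118) [[0.564, -0.074, 0.019]]
fallen nozzle,flange [[0.4491, -0.0271, 0.0175], [0.5886, -0.0293, 0.0175]]
now [0.4361 0.391  0.1208] jaw 1.573 turn 1.46 shift [ 0.52 -8.82  2.46] rows>= 8.8
[0.47252087 0.02663434]
```

>>> {"op": "drive_tool", "data": {
  "plan": [
    [0.55,[0,0,0],0.73],
    [0.55,[0,0,0],0.73],
    [0.55,[0.05,-0.8,0.22],0],
    [0.55,[0.05,-0.98,0.27],0],
    [0.55,[0.05,-0.98,0.27],0],
    [0.55,[0.06,-0.98,0.27],0],
    [0.55,[0.06,-0.98,0.27],0],
    [0.55,[0.06,-0.98,0.27],0],
    [0.55,[0.06,-0.98,0.27],0],
    [0.55,[0.06,-0.98,0.27],0]
  ]
}}

```text
t: 21.57
position: [0.4657, 0.0728, 0.1019]
eef_rot: [0.704, 0.06, 0.705, -0.061]
wrist_force: [0.5, 0.5, 0.1]
gripper_width: 0.0397
```

>>> {"op": "drive_tool", "data": {
  "plan": [
    [0.55,[0.06,-0.98,0.27],0],
    [0.55,[0,-0.18,0.08],0],
    [0.55,[0,0,0],0],
    [0.55,[0,0,0],0],
    [0.55,[0,0,0],0]
  ]
}}

```text
t: 21.98
position: [0.4724, 0.0286, 0.1003]
eef_rot: [0.704, 0.06, 0.705, -0.06]
wrist_force: [0.4, 0.1, -1.4]
gripper_width: 0.0394
```

```bash
python3 - <<'E'
from h import *
go([.4725,.0266,-.014],np.pi/2-.175)
c=cam('wrist');w=optics.camera('wrist'); print(blobs(w,*PUR),proj(c,[[.549,.013,.019],[.617,-.03,.019]]))
E
```

```text
now [0.4724 0.0286 0.1003] jaw 1.4 turn 0.04 shift [ 2.86 -0.05  0.02] rows>= 2.7
[([316.8, 346.9], 1528), ([279.5, 444.3], 820)] [[313.54429186 342.54834698]
 [273.09477516 429.70613456]]
```

>>> {"op": "drive_tool", "data": {
  "plan": [
    [0.55,[0.7,0,0],0],
    [0.55,[0.7,0,0],0],
    [0.55,[0.7,0,0.01],0],
    [0.55,[0.5,0,0.01],0],
    [0.55,[0.2,0,0],0],
    [0.55,[0.05,0,0],0],
    [0.55,[0,0,0],0],
    [0.55,[0,0,0],0]
  ]
}}

```text
t: 22.7
position: [0.4744, 0.0273, -0.0122]
eef_rot: [0.705, 0.061, 0.704, -0.06]
wrist_force: [0.3, 0.3, -0.1]
gripper_width: 0.0392
```

>>> {"op": "drive_tool", "data": {
  "plan": [
    [1,[0,0,0],0],
    [1,[0,0,0],0],
    [1,[0,0,0],0],
    [1,[0,0,0],0],
    [1,[0,0,0],0]
  ],
  "newtons": 40
}}

```text
t: 23.12
position: [0.4745, 0.027, -0.012]
eef_rot: [0.705, 0.061, 0.704, -0.061]
wrist_force: [-0.9, 0.5, 7.7]
gripper_width: 0.0279
```

>>> {"op": "drive_tool", "data": {
  "plan": [
    [0.55,[0,0,0],0],
    [0.55,[0,0,0],0],
    [0.55,[0.1,0,-0.02],0],
    [0.55,[0,0,0],0],
    [0.55,[0,0,0],0],
    [1,[0,0,0],0],
    [1,[0,0,0],0],
    [1,[0,0,0],0],
    [1,[0,0,0],0],
    [1,[0,0,0],0]
  ]
}}

```text
t: 23.95
position: [0.4728, 0.0269, -0.0171]
eef_rot: [0.704, 0.061, 0.705, -0.061]
wrist_force: [-0.1, -0.1, -0.7]
gripper_width: 0.0283
```

>>> {"op": "drive_tool", "data": {
  "plan": [
    [1,[-0.3,0,0],0],
    [1,[-0.6,0,0],0],
    [1,[-0.6,0,0],0],
    [1,[-0.6,0,0],0],
    [1,[-0.1,0,0],0],
    [1,[0,0,0],-0.65],
    [1,[0,0,0],0],
    [1,[0,0,0],0]
  ]
}}

```text
t: 24.62
position: [0.4724, 0.0269, 0.0705]
eef_rot: [0.706, 0.034, 0.707, -0.034]
wrist_force: [0.3, -0.0, -1.1]
gripper_width: 0.0285
```

```bash
python3 - <<'E'
from h import *
n=np.array([np.cos(-.1),np.sin(-.1)]); f=np.array([.697,-.071])
p=f-n*.108; go([*p,.074],np.pi/2-.1)
print(r.observe()['gripper_width'])
E
```

```text
now [0.4724 0.0269 0.0705] jaw 1.475 turn 0.03 shift [-0.09 -1.87  3.13] rows>= 3.5
0.02848202004938805
```

>>> {"op": "drive_tool", "data": {
  "plan": [
    [1,[-0.03,-0.6,0.3],0],
    [1,[-0.03,-0.67,0.5],0],
    [1,[-0.03,-0.6,0.6],0],
    [1,[0,0,0.7],0],
    [1,[0,0,0.6],0],
    [1,[0,0,0.4],0],
    [1,[0,0,0],0],
    [1,[0,0,0],0]
  ]
}}

```text
t: 25.28
position: [0.5885, -0.0595, 0.0731]
eef_rot: [0.705, 0.034, 0.707, -0.034]
wrist_force: [0.6, 0.4, -0.2]
gripper_width: 0.0282
```

>>> {"op": "drive_tool", "data": {
  "plan": [
    [1,[0,0,0.1],0],
    [1,[0,0,0.1],0],
    [1,[0,0,0.1],0],
    [1,[0,0,0.1],0],
    [1,[0,0,0],0]
  ]
}}

```text
t: 25.7
position: [0.6047, -0.0606, 0.0743]
eef_rot: [0.706, 0.034, 0.707, -0.033]
wrist_force: [-1.3, 0.7, -1.0]
gripper_width: 0.0279
```

>>> {"op": "drive_tool", "data": {
  "plan": [
    [1,[0,0,0.1],0],
    [1,[0,0,0],0]
  ]
}}

```text
t: 25.87
position: [0.6092, -0.0611, 0.0744]
eef_rot: [0.706, 0.033, 0.707, -0.033]
wrist_force: [-3.5, 1.0, -1.5]
gripper_width: 0.0285
```

>>> {"op": "drive_tool", "data": {
  "plan": [
    [1,[0,0,0.1],0],
    [1,[0,0,0],0]
  ]
}}

```text
t: 26.03
position: [0.6134, -0.0615, 0.0744]
eef_rot: [0.706, 0.033, 0.706, -0.033]
wrist_force: [-2.2, 1.4, -0.8]
gripper_width: 0.0286
```

>>> {"op": "drive_tool", "data": {
  "plan": [
    [1,[0,0,0.1],0],
    [1,[0,0,0],0]
  ]
}}

```text
t: 26.2
position: [0.6176, -0.0619, 0.0745]
eef_rot: [0.706, 0.033, 0.706, -0.033]
wrist_force: [-2.9, 0.8, -2.2]
gripper_width: 0.028
```

>>> {"op": "drive_tool", "data": {
  "plan": [
    [1,[0,0,0.1],0],
    [1,[0,0,0],0]
  ]
}}

```text
t: 26.37
position: [0.6217, -0.0623, 0.0745]
eef_rot: [0.706, 0.033, 0.706, -0.033]
wrist_force: [-2.9, 0.9, -1.4]
gripper_width: 0.0286
```

>>> {"op": "drive_tool", "data": {
  "plan": [
    [1,[0,0,0.1],0],
    [1,[0,0,0],0]
  ]
}}

```text
t: 26.53
position: [0.6257, -0.0627, 0.0745]
eef_rot: [0.706, 0.033, 0.706, -0.033]
wrist_force: [-2.1, 0.4, -2.3]
gripper_width: 0.028
```

>>> {"op": "drive_tool", "data": {
  "plan": [
    [1,[0,0,0.1],0],
    [1,[0,0,0],0]
  ]
}}

```text
t: 26.7
position: [0.6297, -0.0631, 0.0745]
eef_rot: [0.706, 0.033, 0.706, -0.033]
wrist_force: [-2.4, 1.8, -2.6]
gripper_width: 0.0284
```

>>> {"op": "drive_tool", "data": {
  "plan": [
    [1,[0,0,0.1],0],
    [1,[0,0,0],0]
  ]
}}

```text
t: 26.87
position: [0.6337, -0.0635, 0.0745]
eef_rot: [0.706, 0.033, 0.706, -0.033]
wrist_force: [-1.2, 0.8, -2.1]
gripper_width: 0.0282
```

>>> {"op": "drive_tool", "data": {
  "plan": [
    [1,[0,0,0.1],0],
    [1,[0,0,0],0]
  ]
}}

```text
t: 27.03
position: [0.6371, -0.0638, 0.0744]
eef_rot: [0.706, 0.033, 0.707, -0.033]
wrist_force: [-4.3, 0.7, -1.2]
gripper_width: 0.028
```

Near home; press on until it is firm.

>>> {"op": "drive_tool", "data": {
  "plan": [
    [1,[0,0,0.08],0],
    [1,[0,0,0],0]
  ]
}}

```text
t: 27.2
position: [0.6371, -0.0637, 0.0736]
eef_rot: [0.704, 0.034, 0.709, -0.033]
wrist_force: [-12.7, 2.3, 3.4]
gripper_width: 0.0285
```

>>> {"op": "drive_tool", "data": {
  "plan": [
    [1,[0,0,0.06],0],
    [1,[0,0,0],0],
    [1,[0,0,0],0]
  ]
}}

```text
t: 27.45
position: [0.637, -0.0637, 0.0731]
eef_rot: [0.702, 0.034, 0.71, -0.033]
wrist_force: [-19.3, 4.0, 6.4]
gripper_width: 0.0281
```

>>> {"op": "drive_tool", "data": {
  "plan": [
    [1,[0,0,-0.4],0],
    [1,[0,0,-0.5],0],
    [1,[-0.3,0,-0.7],0],
    [1,[-0.4,0,-0.7],0],
    [1,[0,0,-0.5],-0.83],
    [1,[0,0,0],0],
    [1,[0,0,0],0]
  ]
}}

```text
t: 28.03
position: [0.5326, -0.054, 0.1039]
eef_rot: [0.709, -0.001, 0.706, 0.002]
wrist_force: [0.1, -0.9, -0.2]
gripper_width: 0.0281
```

```bash
python3 - <<'E'
from h import *
go([.437,.335,.10],np.pi/2); print(r.observe()['gripper_width'])
print(blobs(optics.camera('wrist'),*PUR))
E
```

```text
now [ 0.5326 -0.054   0.1039] jaw 1.575 turn 0.04 shift [ 0.09  9.72 -2.39] rows>= 9.6
0.028071978623992563
[([281.0, 274.3], 78), ([356.4, 363.5], 125), ([319.2, 452.0], 818)]
```

>>> {"op": "drive_tool", "data": {
  "plan": [
    [1,[0,0.6,-0.15],0],
    [1,[0,0.95,-0.23],0],
    [1,[0,0.98,-0.24],0],
    [1,[0,0.98,-0.24],0],
    [1,[0,0.98,-0.24],0],
    [1,[0,0.98,-0.24],0],
    [1,[0,0.98,-0.24],0],
    [1,[0,0.98,-0.24],0],
    [1,[0,0.98,-0.24],0],
    [1,[0,0.98,-0.24],0]
  ]
}}

```text
t: 28.92
position: [0.4381, 0.3243, 0.1026]
eef_rot: [0.708, -0.001, 0.707, 0.002]
wrist_force: [1.5, -0.4, -1.0]
gripper_width: 0.0283
```

>>> {"op": "drive_tool", "data": {
  "plan": [
    [1,[0,0.33,-0.1],0],
    [1,[0,0,0],0],
    [1,[0,0,0],0],
    [1,[0,0,0],0],
    [1,[0.6,0,0],0],
    [1,[0.6,0,0],0],
    [1,[0.6,0,0],0],
    [1,[0.2,0,0],0],
    [1,[0,0,0],0],
    [1,[0,0,0],0]
  ]
}}

```text
t: 29.75
position: [0.4341, 0.3335, 0.0229]
eef_rot: [0.707, -0.001, 0.707, 0.001]
wrist_force: [-0.0, 0.2, -0.6]
gripper_width: 0.028
```

```bash
python3 - <<'E'
from h import *
go([.437,.335,-.004],np.pi/2); s=r.observe();print(s['gripper_width'],s['wrist_force'])
E
```

```text
now [0.4341 0.3335 0.0229] jaw 1.574 turn 0.02 shift [0.67 0.04 0.07] rows>= 0.7
0.028035012601109445 [-0.03804347  0.15204548 -0.64591228]
```

>>> {"op": "drive_tool", "data": {
  "plan": [
    [1,[0.3,0,0],0],
    [1,[0.2,0,0],0],
    [1,[0.14,0,0],0],
    [1,[0.05,0,0],0],
    [1,[0,0,0],0],
    [1,[0,0,0],0]
  ]
}}

```text
t: 30.25
position: [0.4331, 0.3346, -0.005]
eef_rot: [0.707, -0.002, 0.707, 0.002]
wrist_force: [-0.4, -0.5, -0.6]
gripper_width: 0.0283
```

>>> {"op": "drive_tool", "data": {
  "plan": [
    [0.55,[0,0,0],0],
    [0.55,[0,0,0],0],
    [0.55,[0,0,0],0],
    [0.55,[0,0,0],0],
    [0.55,[-0.5,0,0],0],
    [0.55,[-0.8,0,0],0],
    [0.55,[-0.9,0,0],0],
    [0.55,[-0.9,0,0],0],
    [0.55,[0,0,0],0],
    [0.55,[0,0,0],0]
  ]
}}

```text
t: 31.08
position: [0.4343, 0.3357, 0.1213]
eef_rot: [0.708, -0.0, 0.706, 0.003]
wrist_force: [-0.1, 0.5, -1.5]
gripper_width: 0.0394
```

```bash
python3 - <<'E'
from h import *
im=optics.camera('top'); c=cam('top'); cv2.imwrite('pics/t12.png',im)
for x in ((250,180,440,325),): syr(im,x)
for b in blobs(im,*PUR): print(b, onz(c,[b[0]],.019).round(3).tolist())
w=cv2.inRange(cv2.cvtColor(im,cv2.COLOR_BGR2HSV),(0,0,150),(180,70,255)); y=np.arange(225,300,6)
for v in y: print(v,np.nonzero(w[v,310:375])[0]+310 if 0 else [ (int(a[0])+310,int(a[-1])+310) for a in np.split(np.nonzero(w[v,310:375])[0],np.nonzero(np.diff(np.nonzero(w[v,310:375])[0])>1)[0]+1) if len(a)])
go([.555,-.026,.10],np.pi/2-.015)
E
```

```text
blob [319, 213, 44, 93, 1633] mid(from nozzle) [ 0.4763 -0.0469] ang 0.142 len 0.2009
blob [399, 217, 41, 107, 2516] mid(from nozzle) [ 0.4757 -0.2427] ang 0.168 len 0.2287
([337.8, 204.9], 133) [[0.617, -0.03, 0.019]]
([353.7, 232.4], 136) [[0.562, -0.075, 0.019]]
225 [(328, 340)]
231 [(327, 339)]
237 [(326, 338)]
243 [(324, 336), (344, 350), (353, 353)]
249 [(323, 335), (343, 354)]
255 [(321, 334), (340, 353)]
261 [(320, 332), (338, 351)]
267 [(319, 331), (336, 349)]
273 [(321, 326), (334, 347)]
279 [(322, 325), (332, 344)]
285 [(330, 342)]
291 [(327, 340)]
297 [(329, 338)]
now [0.4333 0.3348 0.1196] jaw 1.576 turn 0.17 shift [ 0.48 -8.97  3.18] rows>= 9.2
```

>>> {"op": "drive_tool", "data": {
  "plan": [
    [0.55,[0.04,-0.7,0.2],0.17],
    [0.55,[0.05,-0.92,0.33],0],
    [0.55,[0.05,-0.92,0.33],0],
    [0.55,[0.05,-0.92,0.33],0],
    [0.55,[0.05,-0.92,0.33],0],
    [0.55,[0.05,-0.92,0.33],0],
    [0.55,[0.05,-0.92,0.33],0],
    [0.55,[0.05,-0.92,0.33],0],
    [0.55,[0.05,-0.92,0.33],0],
    [0.55,[0.05,-0.91,0.33],0]
  ]
}}

```text
t: 31.97
position: [0.5541, -0.028, 0.0975]
eef_rot: [0.706, 0.005, 0.708, -0.006]
wrist_force: [0.7, -0.5, -0.3]
gripper_width: 0.0396
```

>>> {"op": "drive_tool", "data": {
  "plan": [
    [0.55,[0,0,0],0],
    [0.55,[0,0,0],0],
    [0.55,[0,0,0],0]
  ]
}}

```text
t: 32.22
position: [0.5539, -0.0255, 0.0979]
eef_rot: [0.706, 0.006, 0.708, -0.005]
wrist_force: [0.2, 1.1, -1.1]
gripper_width: 0.0395
```

```bash
python3 - <<'E'
from h import *
go([.555,-.026,-.016],np.pi/2-.015)
c=cam('wrist');w=optics.camera('wrist'); print(blobs(w,*PUR),proj(c,[[.617,-.03,.019],[.562,-.075,.019]]))
cv2.imwrite('pics/w13.png',w)
E
```

```text
now [ 0.5539 -0.0255  0.0979] jaw 1.555 turn -0.01 shift [ 2.85 -0.01  0.04] rows>= 2.7
[([245.1, 250.4], 1788), ([315.2, 327.1], 1564)] [[311.49112632 325.02187325]
 [241.26684075 250.38059987]]
```

View pics/w13.png

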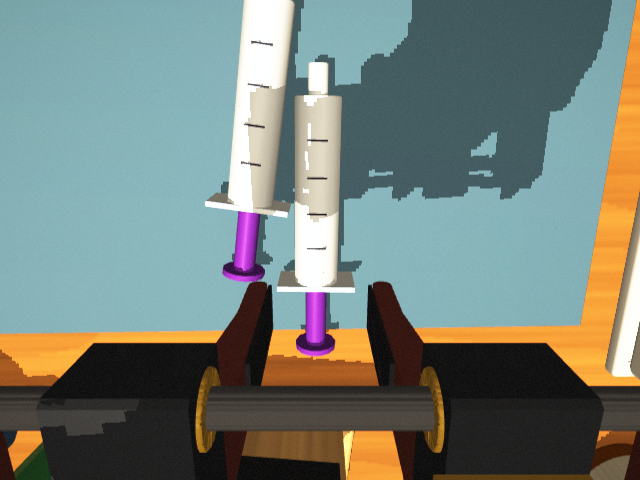

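>>> {"op": "drive_tool", "data": {
  "plan": [
    [0.55,[0.7,0,0.01],0],
    [0.55,[0.7,0,0.01],0],
    [0.55,[0.7,0,0.01],0],
    [0.55,[0.5,0,0],0],
    [0.55,[0.2,0,0],0],
    [0.55,[0.05,0,0],0],
    [0.55,[0,0,0],0],
    [0.55,[0,0,0],0]
  ]
}}

```text
t: 32.93
position: [0.557, -0.0254, -0.0136]
eef_rot: [0.708, 0.005, 0.707, -0.005]
wrist_force: [1.7, 0.3, 0.1]
gripper_width: 0.0394
```

>>> {"op": "drive_tool", "data": {
  "plan": [
    [1,[0,0,0],0],
    [1,[0,0,0],0],
    [1,[0,0,0],0],
    [1,[0,0,0],0],
    [1,[0,0,0],0]
  ],
  "newtons": 40
}}

```text
t: 33.35
position: [0.5571, -0.026, -0.0135]
eef_rot: [0.708, 0.006, 0.706, -0.005]
wrist_force: [-0.5, -0.1, 7.2]
gripper_width: 0.0281
```

>>> {"op": "drive_tool", "data": {
  "plan": [
    [0.55,[0,0,0],0],
    [0.55,[0,0,0],0],
    [0.55,[0.1,0,-0.02],0],
    [0.55,[0,0,0],0],
    [0.55,[0,0,0],0],
    [1,[0,0,0],0],
    [1,[0,0,0],0],
    [1,[0,0,0],0],
    [1,[0,0,0],0],
    [1,[0,0,0],0]
  ]
}}

```text
t: 34.18
position: [0.5553, -0.026, -0.0187]
eef_rot: [0.707, 0.005, 0.707, -0.005]
wrist_force: [-0.2, -0.4, -1.1]
gripper_width: 0.0282
```

>>> {"op": "drive_tool", "data": {
  "plan": [
    [1,[-0.3,0,0],0],
    [1,[-0.6,0,0],0],
    [1,[-0.6,0,0],0],
    [1,[-0.6,0,0],0],
    [1,[-0.1,0,0],0],
    [1,[0,0,0],0.7],
    [1,[0,0,0],0],
    [1,[0,0,0],0]
  ]
}}

```text
t: 34.85
position: [0.5551, -0.0259, 0.0693]
eef_rot: [0.706, 0.034, 0.706, -0.034]
wrist_force: [-1.0, -0.7, -1.5]
gripper_width: 0.0281
```

```bash
python3 - <<'E'
from h import *
n=np.array([np.cos(-.1),np.sin(-.1)]); f=np.array([.697,-.071])
p=f-n*.090; go([*p,.074],np.pi/2-.1)
print(r.observe()['gripper_width'],blobs(optics.camera('wrist'),*PUR))
E
```

```text
now [ 0.5551 -0.0259  0.0693] jaw 1.473 turn 0.02 shift [-0.12 -0.77  1.39] rows>= 1.5
0.02813401672856845 [([239.1, 269.9], 2163), ([318.6, 458.4], 2198)]
```

>>> {"op": "drive_tool", "data": {
  "plan": [
    [1,[-0.06,-0.4,0.1],0],
    [1,[-0.06,-0.37,0.3],0],
    [1,[0,0,0.5],0],
    [1,[0,0,0.4],0],
    [1,[0,0,0],0],
    [1,[0,0,0.1],0],
    [1,[0,0,0.1],0],
    [1,[0,0,0.1],0],
    [1,[0,0,0.1],0],
    [1,[0,0,0],0]
  ]
}}

```text
t: 35.73
position: [0.6193, -0.0632, 0.0737]
eef_rot: [0.706, 0.035, 0.707, -0.035]
wrist_force: [-2.7, 1.0, 0.0]
gripper_width: 0.0286
```

>>> {"op": "drive_tool", "data": {
  "plan": [
    [1,[0,0,0.1],0],
    [1,[0,0,0],0]
  ]
}}

```text
t: 35.9
position: [0.6236, -0.0636, 0.0738]
eef_rot: [0.706, 0.035, 0.707, -0.035]
wrist_force: [-3.0, 0.8, -0.7]
gripper_width: 0.028
```

>>> {"op": "drive_tool", "data": {
  "plan": [
    [1,[0,0,0.1],0],
    [1,[0,0,0],0]
  ]
}}

```text
t: 36.07
position: [0.6272, -0.064, 0.0737]
eef_rot: [0.705, 0.035, 0.707, -0.035]
wrist_force: [-6.0, 0.7, -0.6]
gripper_width: 0.0282
```

>>> {"op": "drive_tool", "data": {
  "plan": [
    [1,[0,0,0.1],0],
    [1,[0,0,0],0]
  ]
}}

```text
t: 36.23
position: [0.627, -0.0639, 0.0726]
eef_rot: [0.703, 0.035, 0.71, -0.035]
wrist_force: [-16.8, 2.6, 4.5]
gripper_width: 0.0281
```

>>> {"op": "drive_tool", "data": {
  "plan": [
    [1,[0,0,0.05],0],
    [1,[0,0,0],0],
    [1,[0,0,0],0]
  ]
}}

```text
t: 36.48
position: [0.627, -0.0639, 0.0723]
eef_rot: [0.701, 0.036, 0.711, -0.035]
wrist_force: [-21.3, 2.1, 5.5]
gripper_width: 0.028
```

>>> {"op": "drive_tool", "data": {
  "plan": [
    [1,[0,0,-0.4],0],
    [1,[0,0,-0.6],0],
    [1,[-0.3,0,-0.8],0],
    [1,[-0.4,0,-0.8],0],
    [1,[0,0,-0.6],0],
    [1,[0,0,0],0],
    [1,[0,0,0],0]
  ]
}}

```text
t: 37.07
position: [0.5074, -0.052, 0.1033]
eef_rot: [0.707, 0.035, 0.705, -0.035]
wrist_force: [1.2, 1.2, -1.2]
gripper_width: 0.0281
```

```bash
python3 - <<'E'
from h import *
go([.514,-.342,.10],np.pi/2-.088); print(r.observe()['gripper_width'])
print(blobs(optics.camera('wrist'),*PUR))
print(onz(cam('top'),[(480,185),(440,155)],.1))
E
```

```text
now [ 0.5074 -0.052   0.1033] jaw 1.472 turn -0.09 shift [ 0.08 -7.21  0.8 ] rows>= 7.0
0.028123073534127456
[([318.7, 455.7], 2713)]
[[ 0.68748237 -0.30782613  0.1       ]
 [ 0.73723229 -0.21948132  0.1       ]]
```

>>> {"op": "drive_tool", "data": {
  "plan": [
    [1,[0,-0.6,0.05],-0.09],
    [1,[0,-0.95,0.1],0],
    [1,[0,-0.98,0.11],0],
    [1,[0,-0.98,0.11],0],
    [1,[0,-0.98,0.11],0],
    [1,[0,-0.98,0.11],0],
    [1,[0,-0.98,0.11],0],
    [1,[0,-0.76,0.1],0],
    [1,[0,0,0],0],
    [1,[0,0,0],0]
  ]
}}

```text
t: 37.95
position: [0.5129, -0.3454, 0.1014]
eef_rot: [0.706, 0.032, 0.706, -0.033]
wrist_force: [0.3, 1.4, -1.0]
gripper_width: 0.0283
```

>>> {"op": "drive_tool", "data": {
  "plan": [
    [1,[0.6,0,0],0],
    [1,[0.7,0,0],0],
    [1,[0.6,0,0],0],
    [1,[0.3,0,0],0],
    [1,[0,0,0],0],
    [1,[0,0,0],0],
    [1,[0,0,0],0]
  ]
}}

```text
t: 38.53
position: [0.5138, -0.3424, 0.0154]
eef_rot: [0.707, 0.031, 0.706, -0.031]
wrist_force: [0.3, -0.6, -0.7]
gripper_width: 0.0282
```

```bash
python3 - <<'E'
from h import *
go([.514,-.342,-.015],np.pi/2-.088); s=r.observe(); print(s['gripper_width'],s['wrist_force'])
E
```

```text
now [ 0.5138 -0.3424  0.0154] jaw 1.483 turn -0.0 shift [0.76 0.01 0.  ] rows>= 0.7
0.028166367214550476 [ 0.25233856 -0.5658388  -0.74938566]
```

>>> {"op": "drive_tool", "data": {
  "plan": [
    [1,[0.3,0,0],0],
    [1,[0.25,0,0],0],
    [1,[0.15,0,0],0],
    [1,[0.05,0,0],0],
    [1,[0,0,0],0],
    [1,[0,0,0],0]
  ]
}}

```text
t: 39.03
position: [0.5125, -0.3423, -0.0161]
eef_rot: [0.706, 0.031, 0.706, -0.031]
wrist_force: [-0.8, 0.5, -1.4]
gripper_width: 0.0285
```

>>> {"op": "drive_tool", "data": {
  "plan": [
    [0.55,[0,0,0],0],
    [0.55,[0,0,0],0],
    [0.55,[0,0,0],0],
    [0.55,[0,0,0],0],
    [0.55,[-0.5,0,0],0],
    [0.55,[-0.8,0,0],0],
    [0.55,[-0.9,0,0],0],
    [0.55,[-0.9,0,0],0],
    [0.4,[0,0,0],0],
    [0.4,[0,0,0],0]
  ]
}}

```text
t: 39.87
position: [0.5141, -0.3431, 0.1106]
eef_rot: [0.708, 0.031, 0.705, -0.032]
wrist_force: [0.2, 0.2, -0.7]
gripper_width: 0.0496
```

```bash
python3 - <<'E'
from h import *
im=optics.camera('top'); c=cam('top'); cv2.imwrite('pics/t14.png',im)
syr(im,(250,180,440,325))
for b in blobs(im,*PUR): print(b, onz(c,[b[0]],.019).round(3).tolist())
go([.4871,-.064,.10],np.pi/2-.15)
E
```

```text
blob [318, 207, 122, 108, 8520] mid(from nozzle) [ 0.4643 -0.0908] ang -0.783 len 0.3053
([353.7, 232.3], 136) [[0.562, -0.075, 0.019]]
now [ 0.5131 -0.3422  0.1088] jaw 1.482 turn 0.51 shift [ 0.22  6.78 -1.68] rows>= 6.7
```

>>> {"op": "drive_tool", "data": {
  "plan": [
    [0.4,[0.03,0.6,-0.15],0.51],
    [0.4,[0.03,1,-0.25],0],
    [0.4,[0.03,1,-0.25],0],
    [0.4,[0.03,1,-0.25],0],
    [0.4,[0.03,1,-0.25],0],
    [0.4,[0.03,1,-0.25],0],
    [0.4,[0.03,1,-0.25],0],
    [0.4,[0,0.2,-0.05],0],
    [0.4,[0,0,0],0],
    [0.4,[0,0,0],0]
  ]
}}

```text
t: 40.75
position: [0.484, -0.0636, 0.0989]
eef_rot: [0.705, 0.052, 0.706, -0.053]
wrist_force: [0.0, -0.1, 0.1]
gripper_width: 0.0534
```

```bash
python3 - <<'E'
from h import *
c=cam('top'); P=onz(c,[(346.5,255),(333.5,291)],.02)[:,:2]; d=P[0]-P[1]; a=np.arctan2(d[1],d[0]); e=d/np.linalg.norm(d)
Q=np.array([.562,-.075]); print('ang',a,'line at x=.562:',P[0]+e*(.562-P[0][0])/e[0])
# barrel edge columns in the wrist picture
cw=cam('wrist'); w=optics.camera('wrist'); print(blobs(w,*PUR),proj(cw,[[.562,-.075,.019]]))
m=cv2.inRange(cv2.cvtColor(w,cv2.COLOR_BGR2HSV),(0,0,110),(40,60,255))
for v in (120,160,200,240): 
    k=np.nonzero(m[v])[0]; k=k[(k>240)&(k<400)]; print(v,k.min(),k.max(),onz(cw,[((k.min()+k.max())/2,v)],.02).round(4))
go([.4871,-.064,-.016],np.pi/2-.15)
E
```

```text
ang -0.16798655781444732 line at x=.562: [ 0.562      -0.07671305]
[([320.7, 348.2], 1478)] [[317.29302    344.33769141]]
120 314 332 [[ 0.4116 -0.049   0.02  ]]
160 300 344 [[ 0.4351 -0.053   0.02  ]]
200 301 344 [[ 0.4599 -0.0564  0.02  ]]
240 301 343 [[ 0.4861 -0.0605  0.02  ]]
now [ 0.4842 -0.0648  0.0991] jaw 1.42 turn -0.01 shift [2.88 0.03 0.07] rows>= 2.8
```

>>> {"op": "drive_tool", "data": {
  "plan": [
    [0.4,[0.7,0.03,0.02],0],
    [0.4,[0.7,0.02,0.02],0],
    [0.4,[0.7,0,0.01],0],
    [0.4,[0.5,0,0],0],
    [0.4,[0.25,0,0],0],
    [0.4,[0.13,0,0],0],
    [0.4,[0,0,0],0],
    [0.4,[0,0,0],0]
  ]
}}

```text
t: 41.47
position: [0.4873, -0.0626, -0.0189]
eef_rot: [0.705, 0.053, 0.705, -0.053]
wrist_force: [0.5, 0.1, 1.6]
gripper_width: 0.0524
```

>>> {"op": "drive_tool", "data": {
  "plan": [
    [0.6,[0,0,0],0],
    [0.6,[0,0,0],0],
    [1,[0,0,0],0],
    [1,[0,0,0],0],
    [1,[0,0,0],0],
    [1,[0,0,0],0]
  ],
  "newtons": 40
}}

```text
t: 41.97
position: [0.4873, -0.0615, -0.0188]
eef_rot: [0.705, 0.053, 0.705, -0.053]
wrist_force: [-0.8, -0.2, 6.6]
gripper_width: 0.0285
```

>>> {"op": "drive_tool", "data": {
  "plan": [
    [1,[-0.3,0,0],0],
    [1,[-0.6,0,0],0],
    [1,[-0.6,0,0],0],
    [1,[-0.6,0,0],0],
    [1,[-0.2,0,0],0],
    [1,[0,0,0],-0.4],
    [1,[0,0,0],0],
    [1,[0,0,0],0]
  ]
}}

```text
t: 42.63
position: [0.4864, -0.0614, 0.072]
eef_rot: [0.706, 0.036, 0.706, -0.036]
wrist_force: [0.2, 0.3, -1.6]
gripper_width: 0.0282
```

```bash
python3 - <<'E'
from h import *
n=np.array([np.cos(-.1),np.sin(-.1)]); f=np.array([.697,-.071])
p=f-n*.108; go([*p,.074],np.pi/2-.1)
print(r.observe()['gripper_width'],blobs(optics.camera('wrist'),*PUR))
E
```

```text
now [ 0.4864 -0.0614  0.072 ] jaw 1.468 turn -0.02 shift [-0.05  0.29  2.56] rows>= 2.5
0.02823822771385334 [([318.0, 462.7], 1050)]
```

>>> {"op": "drive_tool", "data": {
  "plan": [
    [1,[-0.05,0.15,0.5],0],
    [1,[0,0.14,0.8],0],
    [1,[0,0,0.8],0],
    [1,[0,0,0.46],0],
    [1,[0,0,0],0],
    [1,[0,0,0.1],0],
    [1,[0,0,0.1],0],
    [1,[0,0,0.1],0],
    [1,[0,0,0.1],0],
    [1,[0,0,0],0]
  ]
}}

```text
t: 43.52
position: [0.6048, -0.0622, 0.0741]
eef_rot: [0.705, 0.036, 0.707, -0.036]
wrist_force: [-3.6, 0.4, -0.4]
gripper_width: 0.0282
```

>>> {"op": "drive_tool", "data": {
  "plan": [
    [1,[0,0,0.1],0],
    [1,[0,0,0],0]
  ]
}}

```text
t: 43.68
position: [0.6092, -0.0626, 0.0743]
eef_rot: [0.706, 0.036, 0.707, -0.036]
wrist_force: [-4.2, 0.3, -1.6]
gripper_width: 0.0282
```

>>> {"op": "drive_tool", "data": {
  "plan": [
    [1,[0,0,0.1],0],
    [1,[0,0,0],0]
  ]
}}

```text
t: 43.85
position: [0.6137, -0.0631, 0.0744]
eef_rot: [0.706, 0.036, 0.706, -0.036]
wrist_force: [-2.4, -0.9, -1.5]
gripper_width: 0.0283
```

>>> {"op": "drive_tool", "data": {
  "plan": [
    [1,[0,0,0.1],0],
    [1,[0,0,0],0]
  ]
}}

```text
t: 44.02
position: [0.618, -0.0635, 0.0745]
eef_rot: [0.706, 0.036, 0.706, -0.036]
wrist_force: [-1.7, 0.0, -2.4]
gripper_width: 0.0281
```

>>> {"op": "drive_tool", "data": {
  "plan": [
    [1,[0,0,0.1],0],
    [1,[0,0,0],0]
  ]
}}

```text
t: 44.18
position: [0.6216, -0.0639, 0.0743]
eef_rot: [0.706, 0.036, 0.706, -0.036]
wrist_force: [-4.8, -0.4, -2.9]
gripper_width: 0.0283
```

>>> {"op": "drive_tool", "data": {
  "plan": [
    [1,[0,0,0.1],0],
    [1,[0,0,0],0]
  ]
}}

```text
t: 44.35
position: [0.6215, -0.0639, 0.0732]
eef_rot: [0.703, 0.036, 0.709, -0.036]
wrist_force: [-16.1, 0.6, 2.8]
gripper_width: 0.0282
```

>>> {"op": "drive_tool", "data": {
  "plan": [
    [1,[0,0,0.1],0],
    [1,[0,0,0],0]
  ]
}}

```text
t: 44.52
position: [0.6224, -0.064, 0.0725]
eef_rot: [0.701, 0.036, 0.711, -0.036]
wrist_force: [-23.6, 1.5, 5.7]
gripper_width: 0.0281
```

>>> {"op": "drive_tool", "data": {
  "plan": [
    [1,[0,0,0.08],0],
    [1,[0,0,0],0]
  ]
}}

```text
t: 44.68
position: [0.6249, -0.0644, 0.0722]
eef_rot: [0.7, 0.037, 0.712, -0.036]
wrist_force: [-24.3, 1.3, 4.2]
gripper_width: 0.0284
```

>>> {"op": "drive_tool", "data": {
  "plan": [
    [1,[0,0,-0.4],0],
    [1,[0,0,-0.5],0],
    [1,[-0.3,0,-0.7],0],
    [1,[-0.4,0,-0.7],0],
    [1,[0,0,-0.6],0],
    [1,[0,0,0],0],
    [1,[0,0,0],0]
  ]
}}

```text
t: 45.27
position: [0.5189, -0.0527, 0.1039]
eef_rot: [0.708, 0.036, 0.705, -0.036]
wrist_force: [0.5, 0.3, -0.7]
gripper_width: 0.028
```

```bash
python3 - <<'E'
from h import *
# tub centre (.493,-.375); extents -78..+86 -> mid 4 mm back; TCP at mid+9; 35 mm to -y
a=-.088; e=np.array([np.cos(a),np.sin(a)]); y=np.array([-e[1],e[0]]); p=np.array([.493,-.375])+e*.005-y*.033; print(p)
go([*p,.10],np.pi/2+a); print(r.observe()['gripper_width'])
w=optics.camera('wrist'); print(blobs(w,*PUR)); w2=optics.camera('scene')
cv2.imwrite('pics/ws15.png',np.hstack([cv2.resize(w,(400,300)),cv2.resize(w2[180:330,170:370],(400,300))]))
E
```

```text
[ 0.4950804  -0.40831174]
now [ 0.5189 -0.0527  0.1039] jaw 1.469 turn -0.11 shift [ 0.09 -8.91  0.19] rows>= 8.6
0.02796992382590559
[([318.6, 460.5], 2287)]
```

View pics/ws15.png

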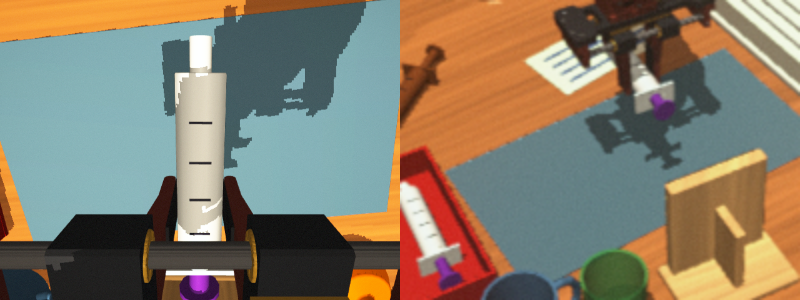

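>>> {"op": "drive_tool", "data": {
  "plan": [
    [1,[0.01,-0.6,0.02],-0.11],
    [1,[0.01,-0.95,0.02],0],
    [1,[0.01,-1,0.02],0],
    [1,[0.01,-1,0.02],0],
    [1,[0.01,-1,0.02],0],
    [1,[0.01,-1,0.02],0],
    [1,[0.01,-1,0.02],0],
    [1,[0.01,-1,0.02],0],
    [1,[0.01,-0.9,0.02],0],
    [1,[0,-0.46,0],0]
  ]
}}

```text
t: 46.2
position: [0.492, -0.4152, 0.0985]
eef_rot: [0.706, 0.031, 0.706, -0.034]
wrist_force: [0.8, -0.8, -0.1]
gripper_width: 0.0282
```

>>> {"op": "drive_tool", "data": {
  "plan": [
    [1,[0,0,0],0],
    [1,[0,0,0],0],
    [1,[0.6,0,0],0],
    [1,[0.7,0,0],0],
    [1,[0.6,0,0],0],
    [1,[0.3,0,0],0],
    [1,[0,0,0],0],
    [1,[0,0,0],0]
  ]
}}

```text
t: 46.87
position: [0.4934, -0.4079, 0.0108]
eef_rot: [0.706, 0.031, 0.707, -0.031]
wrist_force: [-0.1, -0.0, 0.2]
gripper_width: 0.0282
```

```bash
python3 - <<'E'
from h import *
go([.4951,-.4083,-.015],np.pi/2-.088); s=r.observe(); print(s['gripper_width'],s['wrist_force'])
E
```

```text
now [ 0.4934 -0.4079  0.0108] jaw 1.483 turn 0.01 shift [ 0.65 -0.01  0.04] rows>= 0.6
0.028211811033295647 [-0.12077712 -0.02447368  0.15803589]
```

>>> {"op": "drive_tool", "data": {
  "plan": [
    [1,[0.3,0,0],0],
    [1,[0.2,0,0],0],
    [1,[0.12,0,0],0],
    [1,[0.05,0,0],0],
    [1,[0,0,0],0],
    [1,[0,0,0],0]
  ]
}}

```text
t: 47.37
position: [0.4928, -0.4089, -0.0157]
eef_rot: [0.706, 0.031, 0.706, -0.031]
wrist_force: [0.0, -0.2, -0.7]
gripper_width: 0.0282
```

>>> {"op": "drive_tool", "data": {
  "plan": [
    [0.55,[0,0,0],0],
    [0.55,[0,0,0],0],
    [0.55,[0,0,0],0],
    [0.55,[0,0,0],0],
    [0.55,[-0.5,0,0],0],
    [0.55,[-0.8,0,0],0],
    [0.55,[-1,0,0],0],
    [0.55,[-1,0,0],0],
    [0.4,[-1,0,0],0],
    [0.4,[-0.6,0,0],0]
  ]
}}

```text
t: 48.2
position: [0.4936, -0.4099, 0.1851]
eef_rot: [0.708, 0.031, 0.705, -0.032]
wrist_force: [0.6, -1.4, 0.2]
gripper_width: 0.0497
```

```bash
python3 - <<'E'
from h import *
go([.59,.315,.18],np.pi/2-.3)
c=cam('wrist'); w=optics.camera('wrist'); cv2.imwrite('pics/w16.png',w); print([(b,onz(c,[b[0]],.02).round(3).tolist()) for b in blobs(w,*PUR)])
E
```

```text
now [ 0.4936 -0.4099  0.1851] jaw 1.482 turn 1.76 shift [ 0.08 18.03 -3.05] rows>= 17.6
[(([320.4, 275.1], 587), [[0.555, -0.413, 0.02]]), (([399.4, 274.4], 372), [[0.56, -0.343, 0.02]])]
```

>>> {"op": "drive_tool", "data": {
  "plan": [
    [0.4,[0,0,0],0.88],
    [0.4,[0,0,0],0.88],
    [0.4,[0,0.7,-0.12],0],
    [0.4,[0,1,-0.17],0],
    [0.4,[0,1,-0.17],0],
    [0.4,[0,1,-0.17],0],
    [0.4,[0,1,-0.17],0],
    [0.4,[0,1,-0.17],0],
    [0.4,[0,1,-0.17],0],
    [0.4,[0,1,-0.17],0]
  ]
}}

```text
t: 49.08
position: [0.5334, -0.097, 0.1802]
eef_rot: [0.699, 0.106, 0.699, -0.106]
wrist_force: [0.7, -0.8, -0.1]
gripper_width: 0.0529
```

>>> {"op": "drive_tool", "data": {
  "plan": [
    [0.4,[0,1,-0.17],0],
    [0.4,[0,1,-0.17],0],
    [0.4,[0,1,-0.17],0],
    [0.4,[0,1,-0.17],0],
    [0.4,[0,1,-0.17],0],
    [0.4,[0,1,-0.17],0],
    [0.4,[0,1,-0.17],0],
    [0.4,[0,1,-0.17],0],
    [0.4,[0,1,-0.17],0],
    [0.4,[0,1,-0.17],0]
  ]
}}

```text
t: 49.92
position: [0.5866, 0.3052, 0.18]
eef_rot: [0.699, 0.106, 0.699, -0.106]
wrist_force: [1.3, -1.1, 0.1]
gripper_width: 0.0531
```

>>> {"op": "drive_tool", "data": {
  "plan": [
    [0.4,[0,0.3,-0.05],0],
    [0.4,[0,0,0],0],
    [0.4,[0,0,0],0]
  ]
}}

```text
t: 50.17
position: [0.588, 0.3153, 0.1794]
eef_rot: [0.699, 0.105, 0.699, -0.106]
wrist_force: [0.7, -1.6, -0.3]
gripper_width: 0.0525
```

```bash
python3 - <<'E'
from h import *
c=cam('wrist'); w=optics.camera('wrist'); cv2.imwrite('pics/w17.png',w); go([.605,.32,.18],np.pi/2-.3)
hsv=cv2.cvtColor(w,cv2.COLOR_BGR2HSV)
P=proj(c,[[.605,.32,.062],[.605,.32,.104],[.624,.289,.062]]); print(P)
print('orange',blobs(w,(3,120,120),(20,255,255),30))
# inside the ring: white line on the bar top
u,v=P[1].astype(int); s=90
y0,y1,x0,x1=max(v-s,0),min(v+s,480),max(u-s,0),min(u+s,640)
print('white',[(np.array(b[0])+[x0,y0],b[1]) for b in blobs(w[y0:y1,x0:x1],(0,0,170),(180,60,255),10)][:12])
print('black',[(np.array(b[0])+[x0,y0],b[1]) for b in blobs(w[y0:y1,x0:x1],(0,0,0),(180,255,50),40)][:12])
cv2.imwrite('pics/dial.png',cv2.resize(w[y0:y1,x0:x1],None,fx=3.3,fy=3.3,interpolation=2)); print(x0,y0)
E
```

```text
now [0.5885 0.3137 0.1797] jaw 1.27 turn -0.01 shift [-0.01  0.27  0.35] rows>= 0.4
[[330.21935192 242.09786554]
 [331.66649594 261.16500223]
 [298.49736765 276.09544876]]
orange [([95.0, 211.8], 11446), ([556.6, 76.3], 23582), ([299.9, 275.8], 252), ([467.8, 309.7], 5627), ([334.5, 345.1], 7549), ([159.5, 427.0], 167), ([479.8, 425.2], 149), ([225.8, 439.1], 146), ([368.0, 455.8], 5303)]
white [(array([251.8, 174.1]), 163), (array([325.2, 240.8]), 17303)]
black [(array([418.6, 200.5]), 71), (array([336. , 244.4]), 3864), (array([247.7, 315.7]), 965), (array([400.9, 318.5]), 2260)]
241 171
```

View pics/dial.png

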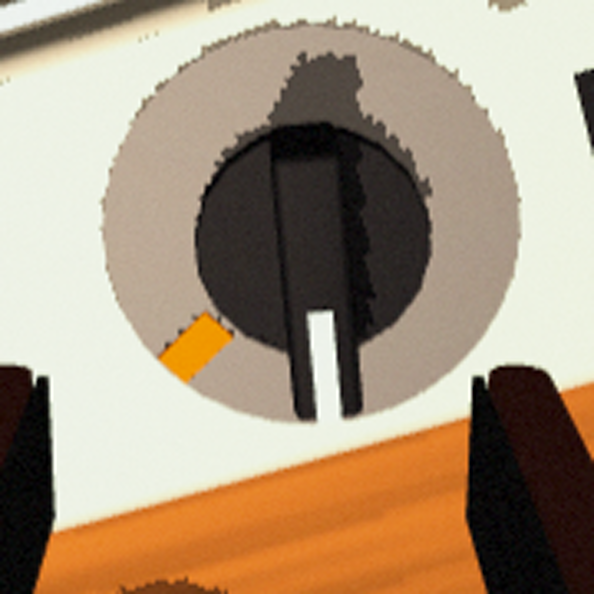

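```bash
python3 - <<'E'
from h import *
c=cam('wrist'); f=lambda u,v,z: onz(c,[(241+u/3.3,171+v/3.3)],z)[0]
b,t,l=f(308,158,.104),f(328,420,.104),f(320,310,.104); print('bar back,tip',b.round(4),t.round(4),'len',np.linalg.norm(t-b),'mid',((b+t)/2).round(4))
d=f(313,238,.070); rg=f(312,222,.062); m=f(197,347,.062); print('disc',d.round(4),'ring',rg.round(4),'mark',m.round(4))
A=lambda v: round(float(np.arctan2(v[1],v[0])),3)
for n,o in (('disc',d),('ring',rg)): print(n,'mark r',np.linalg.norm((m-o)[:2]).round(4),'ang',A(m-o))
print('bar ang',A(t-b),A(t-l))
ax=((b+t)/2*1+d+rg)/3; print(ax); go([ax[0],ax[1],.085],A(t-b)+np.pi/2)
E
```

```text
bar back,tip [0.5789 0.3281 0.104 ] [0.6327 0.3163 0.104 ] len 0.05508176358237181 mid [0.6058 0.3222 0.104 ]
disc [0.6052 0.3225 0.07  ] ring [0.604  0.3229 0.062 ] mark [0.6252 0.2888 0.062 ]
disc mark r 0.0392 ang -1.036
ring mark r 0.0402 ang -1.015
bar ang -0.216 -0.219
[0.60498387 0.32255097 0.07866667]
now [0.5885 0.3137 0.1797] jaw 1.27 turn -0.71 shift [2.37 0.31 0.35] rows>= 2.3
```

>>> {"op": "drive_tool", "data": {
  "plan": [
    [0.55,[0,0,0],-0.71],
    [0.55,[0,0.31,0.35],0],
    [0.55,[0.6,0,0],0],
    [0.55,[0.7,0,0],0],
    [0.55,[0.7,0,0],0],
    [0.55,[0.6,0,0],0],
    [0.55,[0.3,0,0],0],
    [0.55,[0.1,0,0],0],
    [0.55,[0,0,0],0],
    [0.55,[0,0,0],0]
  ]
}}

```text
t: 51.05
position: [0.6058, 0.324, 0.0617]
eef_rot: [0.704, 0.076, 0.702, -0.076]
wrist_force: [0.8, 0.1, 0.7]
gripper_width: 0.0396
```

```bash
python3 - <<'E'
from h import *
go([.605,.3225,.058],-.217+np.pi/2); s=r.observe(); print(s['wrist_force'],s['q'])
E
```

```text
now [0.6058 0.324  0.0617] jaw 1.355 turn 0.01 shift [ 0.09 -0.04 -0.01] rows>= 0.1
[0.83352465 0.08758691 0.73357604] [-0.68981722  0.64525975  0.19436723  1.57025475 -0.14422352  0.93829966
  0.90675658]
```

>>> {"op": "drive_tool", "data": {
  "plan": [
    [0.75,[0,0,0],0],
    [0.75,[0,0,0],0],
    [1,[0,0,0],0],
    [1,[0,0,0],0],
    [1,[0,0,0],0],
    [1,[0,0,0],0]
  ],
  "newtons": 20
}}

```text
t: 51.55
position: [0.6046, 0.3221, 0.061]
eef_rot: [0.703, 0.075, 0.703, -0.077]
wrist_force: [-3.8, -6.8, 7.0]
gripper_width: 0.0138
```

>>> {"op": "drive_tool", "data": {
  "plan": [
    [1,[0,0,0],0.5],
    [1,[0,0,0],0.7],
    [1,[0,0,0],0.8],
    [1,[0,0,0],0.8],
    [1,[0,0,0],0.8],
    [1,[0,0,0],0.8],
    [1,[0,0,0],0.8],
    [1,[0,0,0],0.7],
    [1,[0,0,0],0.5],
    [1,[0,0,0],0.33]
  ]
}}

```text
t: 52.38
position: [0.6051, 0.3227, 0.061]
eef_rot: [0.616, 0.347, 0.616, -0.348]
wrist_force: [-1.7, -4.5, 5.2]
gripper_width: 0.0142
```

>>> {"op": "drive_tool", "data": {
  "plan": [
    [1,[0,0,0],0],
    [1,[0,0,0],0],
    [1,[0,0,0],0]
  ]
}}

```text
t: 52.63
position: [0.6051, 0.3227, 0.061]
eef_rot: [0.617, 0.346, 0.616, -0.347]
wrist_force: [-1.5, -5.1, 5.2]
gripper_width: 0.0137
```

```bash
python3 - <<'E'
from h import *
go([.605,.3225,.058],-1.025+np.pi/2); s=r.observe(); print(s['gripper_width'],s['wrist_force'],s['wrist_torque'])
E
```

```text
now [0.6051 0.3227 0.061 ] jaw 0.548 turn 0.01 shift [ 0.08 -0.    0.  ] rows>= 0.1
0.013714670824410568 [-1.53741184 -5.12257784  5.22723259] [-1.13979641  0.44940575 -0.09340986]
```

>>> {"op": "drive_tool", "data": {
  "plan": [
    [0.8,[0,0,0],0],
    [0.7,[0,0,0],0],
    [0.55,[0,0,0],0],
    [0.5,[0,0,0],0],
    [0.5,[-0.5,0,0],0],
    [0.4,[-0.8,0,0],0],
    [0.4,[-0.9,0,0],0],
    [0.4,[-0.9,0,-0.3],0],
    [0.4,[0,0,-0.3],0],
    [0.4,[0,0,0],0]
  ]
}}

```text
t: 53.47
position: [0.5919, 0.3488, 0.1867]
eef_rot: [0.617, 0.347, 0.617, -0.343]
wrist_force: [-0.8, 0.4, -1.0]
gripper_width: 0.0525
```

```bash
python3 - <<'E'
from h import *
c=cam('wrist'); w=optics.camera('wrist'); cv2.imwrite('pics/w18.png',w)
print(pose()[:3,3], 'orange',[(b,onz(c,[b[0]],.062).round(4).tolist()) for b in blobs(w,(3,120,120),(20,255,255),30)])
ax=np.array([.605,.3225]); hsv=cv2.cvtColor(w,cv2.COLOR_BGR2HSV)
m=cv2.inRange(hsv,(0,0,150),(180,60,255)); v,u=np.nonzero(m); P=onz(c,np.c_[u,v],.104)[:,:2]-ax; k=np.hypot(*P.T)<.0265
d=cv2.fitLine(P[k].astype(np.float32),2,0,.001,.001).ravel(); print(k.sum(),'line dir',np.arctan2(d[1],d[0]),'mean',P[k].mean(0),'ang of mean',np.arctan2(*P[k].mean(0)[::-1]))
B=cv2.inRange(hsv,(0,0,0),(180,255,60)); 
print('top',[(b,onz(cam('top'),[b[0]],.019).round(3).tolist()) for b in blobs(optics.camera('top'),*PUR,8)],'scene',blobs(optics.camera('scene'),*PUR,8))
E
```

```text
[0.59141893 0.34697962 0.18457267] orange [(([397.7, 36.0], 7619), [[0.57, 0.4859, 0.062]]), (([345.7, 55.5], 38), [[0.5469, 0.4574, 0.062]]), (([512.2, 277.0], 37802), [[0.7453, 0.3906, 0.062]]), (([10.2, 278.8], 1390), [[0.4111, 0.1833, 0.062]]), (([183.5, 328.1], 90), [[0.5456, 0.2156, 0.062]]), (([254.2, 383.7], 35), [[0.6201, 0.1998, 0.062]]), (([158.6, 425.2], 58), [[0.5695, 0.1194, 0.062]]), (([480.3, 425.9], 59), [[0.8104, 0.266, 0.062]]), (([294.9, 457.3], 7011), [[0.6888, 0.1518, 0.062]])]
1482 line dir 0.51339734 mean [ 0.00502166 -0.00943119] ang of mean -1.08152504539594
top [(([134.8, 215.9], 17), [[0.51, 0.404, 0.019]]), (([161.1, 229.7], 17), [[0.491, 0.339, 0.019]]), (([479.3, 252.5], 113), [[0.568, -0.348, 0.019]]), (([510.2, 264.4], 84), [[0.555, -0.416, 0.019]])] scene [([420.9, 186.1], 9), ([398.7, 191.9], 35), ([193.1, 316.8], 116), ([163.4, 326.6], 113)]
```

```bash
python3 - <<'E'
from h import *
c=cam('wrist'); w=cv2.imread('pics/w18.png'); hsv=cv2.cvtColor(w,cv2.COLOR_BGR2HSV)
ax=np.array([.605,.3225]); a=-1.025; e=np.array([np.cos(a),np.sin(a)])
print('pred axis top, tip top, mark',proj(c,[[*ax,.104],[*(ax+.028*e),.104],[*(ax+.04*e),.062]]).round(1).tolist())
u0,v0=proj(c,[[*ax,.085]])[0].astype(int); x0,y0=u0-80,v0-80; s=w[y0:y0+160,x0:x0+160]
for nm,lo,hi in (('orange',(3,90,60),(25,255,255)),('white',(0,0,150),(180,60,255)),('dark',(0,0,0),(180,255,75))):
    m=cv2.inRange(cv2.cvtColor(s,cv2.COLOR_BGR2HSV),lo,hi); k,l,st,cc=cv2.connectedComponentsWithStats(m)
    for i in range(1,k):
        if st[i,4]>15:
            v,u=np.nonzero(l==i); d=cv2.fitLine(np.c_[u+x0,v+y0].astype(np.float32),2,0,.01,.01).ravel()
            q=onz(c,[d[2:]-8*d[:2],d[2:]+8*d[:2]],.104)[:,:2]; dd=q[1]-q[0]
            print(nm,st[i].tolist(),(cc[i]+[x0,y0]).round(1),'dir',np.arctan2(dd[1],dd[0]).round(3),'at .104',onz(c,[cc[i]+[x0,y0]],.104)[0].round(4),'at .062',onz(c,[cc[i]+[x0,y0]],.062)[0].round(4))
E
```

```text
pred axis top, tip top, mark [[319.0, 275.7], [318.8, 313.7], [319.0, 303.1]]
orange [99, 74, 61, 86, 1720] [371.2 316.8] dir 1.727 at .104 [0.6514 0.3154 0.104 ] at .062 [0.6674 0.2999 0.062 ]
white [0, 0, 5, 11, 35] [240.4 188.6] dir 1.82 at .104 [0.5322 0.3467 0.104 ] at .062 [0.5294 0.3361 0.062 ]
white [0, 0, 25, 43, 300] [249.3 203. ] dir 1.585 at .104 [0.5414 0.3415 0.104 ] at .062 [0.54   0.3301 0.062 ]
white [0, 0, 160, 160, 15601] [319.2 260.2] dir 1.465 at .104 [0.5994 0.3319 0.104 ] at .062 [0.6072 0.319  0.062 ]
dark [122, 0, 29, 13, 191] [376.8 188.8] dir 0.405 at .104 [0.6054 0.3914 0.104 ] at .062 [0.6141 0.3879 0.062 ]
dark [41, 21, 70, 108, 4185] [314.3 257.9] dir -0.909 at .104 [0.5958 0.3316 0.104 ] at .062 [0.603  0.3186 0.062 ]
dark [0, 97, 18, 63, 1049] [246.9 313.3] dir -1.066 at .104 [0.5773 0.2729 0.104 ] at .062 [0.5816 0.2507 0.062 ]
dark [143, 97, 17, 63, 936] [390.9 313.4] dir 2.165 at .104 [0.6616 0.3247 0.104 ] at .062 [0.6792 0.3106 0.062 ]
```

```bash
python3 - <<'E'
from h import *
c=cam('wrist'); w=cv2.imread('pics/w18.png'); g=w.min(2).astype(int)
pts=[]
for v in range(272,318,3):
    k=np.nonzero(g[v,295:345]>140)[0]+295; runs=np.split(k,np.nonzero(np.diff(k)>1)[0]+1) if len(k) else []
    print(v,[(int(a[0]),int(a[-1])) for a in runs])
    for a in runs:
        if 4<=len(a)<=13 and abs(a.mean()-319)<12: pts.append((a.mean(),v))
q=onz(c,pts,.104)[:,:2]; d=np.polyfit(q[:,1],q[:,0],1); dr=q[-1]-q[0]; print(len(pts),'line ang',np.arctan2(*dr[::-1]),'from axis',[np.arctan2(*(x-[.605,.3225])[::-1]).round(3) for x in q[-3:]])
c2=cam('top'); im=optics.camera('top'); s=cv2.cvtColor(im,cv2.COLOR_BGR2HSV); print([b for b in blobs(im,(3,120,120),(20,255,255),4) if 165<b[0][0]<210 and 150<b[0][1]<195])
E
```

```text
272 []
275 []
278 []
281 [(344, 344)]
284 [(312, 318), (344, 344)]
287 [(312, 318), (340, 340)]
290 [(312, 318)]
293 [(312, 318)]
296 [(312, 318)]
299 [(312, 318)]
302 [(312, 318)]
305 [(312, 318)]
308 [(312, 318), (338, 344)]
311 [(295, 301), (312, 318), (329, 344)]
314 [(295, 344)]
317 [(295, 344)]
10 line ang -1.0234873650434264 from axis [np.float64(-1.147), np.float64(-1.136), np.float64(-1.126)]
[([192.9, 169.1], 29)]
```

>>> {"op": "drive_tool", "data": {
  "plan": [
    [0.4,[-0.7,0,0.5],0],
    [0.4,[-0.7,0,0.6],0],
    [0.4,[-0.6,0,0.65],0],
    [0.4,[0,0,0],0],
    [0.4,[0,0,0],0],
    [0.4,[0,0,0],0],
    [0.4,[0,0,0],0]
  ]
}}

```text
t: 54.25
position: [0.6275, 0.2859, 0.2621]
eef_rot: [0.616, 0.345, 0.618, -0.346]
wrist_force: [0.2, -0.6, -0.5]
gripper_width: 0.0526
```

```bash
python3 - <<'E'
from h import *
c=cam('wrist'); w=optics.camera('wrist'); cv2.imwrite('pics/w19.png',w); hsv=cv2.cvtColor(w,cv2.COLOR_BGR2HSV)
ax=np.array([.605,.3225]); u0,v0=proj(c,[[*ax,.062]])[0].astype(int); print(u0,v0)
R0=95; x0,y0=u0-R0,max(v0-R0,0); s=w[y0:v0+R0,x0:u0+R0]
mo=max(blobs(s,(3,120,120),(20,255,255),15),key=lambda b:-np.hypot(b[0][0]-R0,b[0][1]-(v0-y0))); print('orange',mo); mp=onz(c,[np.array(mo[0])+[x0,y0]],.062)[0][:2]
# pale deck outside ring -> ring = filled complement around the axis
m=cv2.inRange(cv2.cvtColor(s,cv2.COLOR_BGR2HSV),(0,0,185),(180,60,255)); m=255-m; k,l,st,cc=cv2.connectedComponentsWithStats(m); i=l[v0-y0,R0] or np.argmax(st[1:,4])+1
cn=max(cv2.findContours((l==i).astype(np.uint8),0,1)[0],key=cv2.contourArea).reshape(-1,2)+[x0,y0]
P=onz(c,cn,.062)[:,:2].astype(np.float32); (o,ra)=cv2.minEnclosingCircle(P); print('ring',o,ra)
A=np.c_[2*P,np.ones(len(P))]; sol=np.linalg.lstsq(A,(P**2).sum(1),rcond=None)[0]; o2=sol[:2]; print('circle fit',o2,np.sqrt(sol[2]+o2@o2))
for q in (o,o2,ax): print('mark r,ang',np.hypot(*(mp-q)).round(4),np.arctan2(*(mp-q)[::-1]).round(3))
g=w.min(2).astype(int); a0,t0=proj(c,[[*ax,.104],[*(ax+.028*np.array([.519,-.855])),.104]]); print('bar pred',a0,t0)
pts=[]
for v in range(int(a0[1])-5,int(t0[1])+8,2):
    k=np.nonzero(g[v,int(a0[0])-25:int(a0[0])+25]>140)[0]+int(a0[0])-25
    for r_ in np.split(k,np.nonzero(np.diff(k)>1)[0]+1) if len(k) else []:
        if 3<=len(r_)<=9 and abs(r_.mean()-a0[0])<10: pts.append((r_.mean(),v))
q=onz(c,pts,.104)[:,:2]; d=cv2.fitLine(q.astype(np.float32),2,0,.001,.001).ravel(); print(len(pts),pts[0],pts[-1],'bar ang',np.arctan2(d[1],d[0]))
E
```

```text
319 153
orange ([93.8, 139.8], 122)
ring (0.585405170917511, 0.33574628829956055) 0.0974363163113594
circle fit [0.5772498  0.33887087] 0.06007507958105106
mark r,ang 0.062 -0.889
mark r,ang 0.0697 -0.827
mark r,ang 0.04 -1.062
bar pred [319.48551179 158.97415158] [319.30362639 193.53796577]
15 (np.float64(319.5), 163) (np.float64(319.5), 191) bar ang -1.0144941
```

```bash
python3 - <<'E'
from h import *
go([.605,.3226,.061],.55)
E
```

```text
now [0.6275 0.2861 0.2622] jaw 0.55 turn 0.0 shift [ 5.03  0.01 -1.07] rows>= 4.9
```

>>> {"op": "drive_tool", "data": {
  "plan": [
    [0.55,[0.5,0,-0.5],0],
    [0.55,[0.8,0,-0.57],0],
    [0.55,[0.9,0,0],0],
    [0.55,[0.9,0,0],0],
    [0.55,[0.9,0,0],0],
    [0.55,[0.6,0,0],0],
    [0.55,[0.3,0,0],0],
    [0.55,[0.13,0,0],0],
    [0.55,[0,0,0],0],
    [0.55,[0,0,0],0]
  ]
}}

```text
t: 55.13
position: [0.6071, 0.3222, 0.0641]
eef_rot: [0.617, 0.346, 0.616, -0.345]
wrist_force: [-0.2, -0.1, 0.5]
gripper_width: 0.0395
```

>>> {"op": "drive_tool", "data": {
  "plan": [
    [0.75,[0,0,0],0],
    [0.75,[0,0,0],0],
    [1,[0,0,0],0],
    [1,[0,0,0],0],
    [1,[0,0,0],0],
    [1,[0,0,0],0]
  ]
}}

```text
t: 55.63
position: [0.6059, 0.3214, 0.0638]
eef_rot: [0.616, 0.346, 0.617, -0.346]
wrist_force: [-3.5, -1.4, 6.5]
gripper_width: 0.014
```

>>> {"op": "drive_tool", "data": {
  "plan": [
    [1,[0,0,0],0.15],
    [1,[0,0,0],0.15],
    [1,[0,0,0],0],
    [1,[0,0,0],0],
    [0.8,[0,0,0],0],
    [0.7,[0,0,0],0],
    [0.55,[0,0,0],0],
    [0.5,[0,0,0],0],
    [0.5,[0,0,0],0]
  ]
}}

```text
t: 56.38
position: [0.6065, 0.3217, 0.0629]
eef_rot: [0.61, 0.357, 0.61, -0.357]
wrist_force: [-0.0, -0.2, 0.5]
gripper_width: 0.0408
```

>>> {"op": "drive_tool", "data": {
  "plan": [
    [0.5,[-0.5,0,0],0],
    [0.4,[-0.8,0,0],0],
    [0.4,[-0.9,0,0],0],
    [0.4,[-0.9,0,0],0],
    [0.4,[-0.9,0,0.5],0],
    [0.4,[-0.9,0,0.57],0],
    [0.4,[-0.13,0,0],0],
    [0.4,[0,0,0],0],
    [0.4,[0,0,0],0],
    [0.4,[0,0,0],0]
  ]
}}

```text
t: 57.22
position: [0.6259, 0.2858, 0.2613]
eef_rot: [0.61, 0.356, 0.611, -0.357]
wrist_force: [-0.2, 0.3, -0.5]
gripper_width: 0.0525
```

```bash
python3 - <<'E'
from h import *
c=cam('wrist'); w=optics.camera('wrist'); cv2.imwrite('pics/w20.png',w); g=w.min(2).astype(int); print(pose()[:3,3])
hsv=cv2.cvtColor(w,cv2.COLOR_BGR2HSV); m=cv2.inRange(hsv,(3,120,120),(20,255,255))
a0,t0,mk=proj(c,[[.605,.3225,.104],[.6193,.2985,.104],[.6245,.288,.062]]); print(a0,t0,mk)
s=m[int(mk[1])-14:int(mk[1])+16,295:345]
for i,row in enumerate(s):
    k=np.nonzero(row)[0]
    if len(k): print('orange row',int(mk[1])-14+i,k.min()+295,k.max()+295)
for v in range(int(a0[1]),int(t0[1])+6,4):
    k=np.nonzero(g[v,305:335]>140)[0]+305; print('white',v,(k.min(),k.max()) if len(k) else '')
E
```

```text
[0.62575304 0.28584797 0.26111718]
[319.47851989 159.98703457] [320.23771979 194.48829823] [319.58258292 198.4175459 ]
orange row 193 315 324
orange row 194 315 324
orange row 195 315 324
orange row 196 315 324
orange row 197 315 324
orange row 198 315 324
orange row 199 315 324
orange row 200 315 324
orange row 201 315 324
orange row 202 315 324
orange row 203 315 324
orange row 204 315 324
orange row 205 320 320
white 159 
white 163 
white 167 (np.int64(317), np.int64(323))
white 171 (np.int64(317), np.int64(323))
white 175 (np.int64(317), np.int64(323))
white 179 (np.int64(317), np.int64(323))
white 183 (np.int64(305), np.int64(334))
white 187 (np.int64(305), np.int64(334))
white 191 (np.int64(305), np.int64(334))
white 195 (np.int64(305), np.int64(334))
white 199 (np.int64(305), np.int64(334))
```

```bash
python3 - <<'E'
from h import *
print([(b,onz(cam('top'),[b[0]],.02).round(3).tolist()) for b in blobs(optics.camera('top'),*PUR,8)],blobs(optics.camera('scene'),*PUR,8))
print(r.finish_job())
E
```

```text
[(([134.9, 215.9], 18), [[0.51, 0.404, 0.02]]), (([160.7, 229.7], 23), [[0.49, 0.34, 0.02]]), (([479.3, 252.5], 113), [[0.568, -0.348, 0.02]]), (([510.3, 264.3], 83), [[0.555, -0.416, 0.02]])] [([420.9, 186.6], 12), ([398.0, 191.6], 14), ([193.1, 316.8], 115), ([163.3, 326.6], 111)]
the job is handed in; nothing more can be done
None
```

The job is handed in at about 57 s of the 210 s allowed; no verdict is reported. Four syringes were on the cloth, and all four are sorted.

- **Syringes:** I pushed each one against the stop. Two plungers went fully home, stopping where the barrel centre was about 71 mm from the stop face, and these are in the basket. Two jammed, with the barrel centre at about 97 mm and 87 mm under 16–24 N of push. They are in the red tub with the plungers left pushed in.
- **Dial:** I turned it only after sorting. The first turn left it about 0.035 rad short, so I regripped it and corrected.
- **Last checks:** The final top and scene pictures show purple plungers at two places in the basket and two in the tub, and nowhere else. In the wrist picture the dial's white line and the orange mark sit at column 320 and column 319.5, so they line up within about half a pixel. The arm had drawn back about 0.2 m above the dial.
- **What went wrong:** My first grasps were too high, because the pads sit higher above the TCP than the text suggests. One syringe slipped out and fell back onto the cloth between two others; I picked it up again and sorted it. The second jammed syringe slid about 3 mm in the grip while I was pressing it.
- **Disagreements:** The mark's angle came out between −1.015 and −1.06 rad depending on the view. One automatic fit of the scale ring failed, so I went by the direct line-to-mark comparison.
- **Not checked:** I did not measure the mug, tumbler, pumpkin and jar again at the end. No force reading suggested a touch.

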